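# Set the washed beakers and stirring stick out to drain

### The arm

A 6-joint arm with a two-finger parallel gripper is mounted at the origin on the work surface. World frame = base frame: x ahead of the robot, y to its left, z up, the work surface at z = 0. Lengths are in mm, angles in rad, forces in N, time in s.
With the tool pointing down it reaches from about 300 to 875 mm from the base axis. Payload 6.4 kg.
Tool frame: the origin (TCP) lies between the finger pads; the fingertips stand 11 mm ahead of it and the grasp point (between the pads) lies 8 mm behind it (ctrl.tcp_to_tips is the distance from the TCP to the fingertips, in mm); z points along the fingers, y is the line along which they close (so a half turn about z gives the same grasp; the last joint's range is limited). The gripper opens to 85 mm and grips with 20 to 120 N. Pads are 22 mm wide; open, the fingers measure 114 mm over their backs; the gripper's body (76 mm by 85 mm) begins 54 mm behind the grasp point. The pads swing forward as they close: fully open they stand 13 mm farther back than shut.
Start: joints at [1.113, 0.181, 1.607, -0, 1.354, -0.206], TCP at [143.247, 556.885, 242.288] pointing down, gripper open.
Joint ranges: [-2.99, 2.99], [-0.89, 2.07], [0.3, 2.58], [-1.14, 4.28], [0, 2.63], [-3.12, 3.12]. Speed limits (rad/s): [2.57, 2.57, 3.01, 3.14, 3.14, 3.14].

### API

Orientations are given as [roll, pitch, yaw] about the fixed x, y, z axes, in that order (R = Rz(yaw) Ry(pitch) Rx(roll)).
In Python, from bench import ctrl gives the robot as it stands.
- The arm moves only by the tool jog_arm, never from a script. Its argument "series" is a list of rows, each an object of numbers: "x", "y", "z": the shift along the world's x, y, z in mm; "rx", "ry", "rz": the turn, a rotation vector about the world's x, y, z in rad; "hand": the finger opening in mm, from 0 to 85.4. A call has 1 to 20 rows; each row is the pose to reach, as a shift and turn from the pose commanded when the call began; what a row does not reach only later rows make up. A row lasts 1/12 s, in which the tool goes at most 41.7 mm and 7.16 degrees, less where a joint would pass 70% of its speed; a pose out of reach is approached as far as the arm can. A call with a gripper value outside its range is refused whole. The fingers move at their own pace and stop on an object; "newtons" is the grip in N (left out, the last holds). Time passes only in rows, so rows that repeat a pose let the fingers close. It gives the time, the measured TCP pose, the force, the opening and the grip force at its end, in the units of the state.
- ctrl.sense(): the state, without advancing time (a new reading comes with each control period).
- ctrl.get_image(name): name is "scene" or "top" or "wrist"; returns the picture (400x640x3 uint8, red, green, blue); there is no depth.
- ctrl.camera_info(name): a dict with "camera_matrix" (3x3 intrinsics, pixels), "k1" (the pictures are not rectified: a ray, as slopes to the right and down, at radius r is drawn at 1 + k1 r^2 times it, then the intrinsics apply), "R" (3x3) and "t" (3): a world point X has camera coordinates R X + t. Camera axes: x right, y down, z forward; pixel columns grow to the right and rows downward; lengths in mm; the calibration is good to about 2 mm. A picture is of the moment at which its call begins: read the wrist's pose just before it. camera_info takes no time and is no camera call; for the wrist camera it gives the pose at the moment of the call.
- ctrl.hand_in(): hands the job in; it is judged then, once.
Trained networks look in the newest picture that a camera, given by its name, has taken for a name from the list of things; names that differ only in an ending like _2 or _b are one class to them, and where a whole thing is asked for, a point or a joint stands for the part that bears it (a point fixed in the world has none). Each returns a list of dicts, best first, with "confidence" (0 to 1); they miss things now and then, are a little off and sometimes report something else, mostly with a low value. They report only what shows in the picture. A call takes as long as a camera call. They do not tell look-alikes from the thing itself.
- ctrl.boxes_of(camera, label): "location" ([column, row] in pixels, amid what is visible of it).
- ctrl.landmark_of(camera, label): "location" ([column, row] in pixels: a listed point, or the origin of a listed thing).
The state is a dict: "time": time; "qpos": joint angles; "qd": joint speeds; "tau": joint torques, N m; "position": TCP position; "tcp_rot": TCP orientation; "ft_force": force on the tool from outside, world axes, zero at the start; "moment": the same for the moment, N m; "gripper_width": finger opening in mm; "grip_force": force on a finger pad.
Only numpy, scipy, OpenCV 4.12 (cv2) and the standard library are available. Lean on these libraries where they do the work, as an engineer would, in place of code of your own. Each camera call takes 0.05 s, during which the arm holds its last target. There are 200 camera calls.

### The job

Set the washing-up out on the grey draining tray: stand the orange and the white beaker mouth down and flat on the tray floor, one in each of its two square bays, both with their tabs squarely towards the long narrow channel, and lay the wooden stirring stick flat in that channel with its wide blade at the end with the red spout. Set things down, do not drop them onto the tray, and leave everything else on the table where it stands.

Things in the scene. Friction and masses are not known exactly. Their poses are not given: they have to be found in the camera images.
- orange_beaker: square open-topped beaker of hard orange plastic, 60 x 60 mm outside and 70 mm tall, walls and bottom 4 mm, 0.12 kg. Origin at the centre of that 60 x 60 x 70 block; +z points out of the open mouth, +x towards its one small tab (14 mm long, 26 mm wide, 8 mm thick, flush with the rim). At the start it stands mouth up on the table and has to be turned right over (laid on its side and taken again).
- white_beaker: square open-topped beaker of hard white plastic, 60 x 60 mm outside and 70 mm tall, walls and bottom 4 mm, 0.12 kg. Origin at the centre of that 60 x 60 x 70 block; +z points out of the open mouth, +x towards its one small tab (14 mm long, 26 mm wide, 8 mm thick, flush with the rim). At the start it lies on its side, with the tab uppermost, mouth level.
- orange_beaker_tab (a point): outer end of the orange beaker's tab, at (44, 0, 31) mm in the beaker's frame
- white_beaker_tab (a point): outer end of the white beaker's tab, at (44, 0, 31) mm in the beaker's frame
- orange_beaker_mouth (a point): centre of the orange beaker's mouth, in the plane of its rim, at (0, 0, 35) mm in its frame
- white_beaker_mouth (a point): centre of the white beaker's mouth, in the plane of its rim, at (0, 0, 35) mm in its frame
- stick: flat wooden stirring stick, cut from a 22 mm thick board, 190 mm long, 0.11 kg, lying flat (same both faces). Origin on its underside; +x along it to the blade, z up. Handle 24 mm wide from x = -95 to +27 mm, blade 44 mm wide from x = 25 to 95 mm
- stick_tip (a point): end of the stick's blade, at (95, 0, 11) mm in its frame
- tray: fixed grey draining tray, 180 (x) by 290 mm (y); origin under its centre, z up. Floor 6 mm, rim and ribs (5 mm thick) 14 mm above the table. Channel: x -85 to -32.5 mm (the robot's right side of the tray), 280 mm long. Two bays: x -27.5 to 85 mm, y 2.5 to 140 and -2.5 to -140 mm. A red spout sticks out 42 mm at the channel's -y end, the end away from the robot
- bay_spout_end (a point): on the floor of the bay at the spout (-y) end, at (36, -71, 6) mm in the tray's frame: under a beaker's centre when beaker and tab are in the middle of the bay
- bay_handle_end (a point): the same point of the other bay, at (36, 71, 6) mm in the tray's frame
- channel (a point): middle of the channel's floor, at (-58.7, 0, 6) mm in the tray's frame
- cup: round yellow plastic cup, 76 mm across, 95 mm high; origin under its centre; to be left alone
- lid: round aluminium pot lid with a black knob, 160 mm across, 32 mm high; origin under its centre; to be left alone
- jar: amber jar with a red cap, 72 mm across, 100 mm high; origin under its centre; to be left alone
- brush: washing brush lying on the table, origin on its underside; to be left alone
Not all that is in view belongs to the job. What is meant by the orange_beaker is not green, purple or turquoise, and is the larger of those in its own colour.

How it is judged (in metres and radians):
At the end, for the whole second after the job is handed in: Both beakers at rest, mouth down (within 5 degrees), rims on the tray floor (3.5 mm), one in each bay, tabs towards the channel (15 degrees); the stick at rest, flat on the channel floor (3.5 mm), along it (8 degrees), blade at the spout end; bystanders within 30 mm of their starts (x of orange_beaker in the frame of tray between 0.01 and 0.06 m and z of each of orange_beaker_mouth, white_beaker_mouth, stick in the frame of tray below 0.0095 m and angle between each of orange_beaker, white_beaker's own z axis and vertical above 3.05 rad and x of each of orange_beaker_tab, white_beaker_tab in the frame of tray below 0.025 m and angle between the x axis of each of orange_beaker, white_beaker and the x axis of tray, either way round below 0.26 rad and linear speed of each of orange_beaker, white_beaker, stick below 0.02 m/s and x of white_beaker in the frame of tray between 0.01 and 0.06 m and x of stick in the frame of tray between -0.0785 and -0.039 m and angle between the x axis of stick and the y axis of tray, either way round below 0.15 rad and y of stick_tip in the frame of tray between -0.142 and -0.04 m and ((y of orange_beaker in the frame of tray between 0.028 and 0.113 m and y of white_beaker in the frame of tray between -0.113 and -0.028 m) or (y of orange_beaker in the frame of tray between -0.113 and -0.028 m and y of white_beaker in the frame of tray between 0.028 and 0.113 m))); the robot touches nothing.
It fails at once if a bystander (cup, lid, jar, brush) is moved more than 30 mm (distance of any of cup, lid, jar, brush from where it was at the start of the episode above 0.03 m).
It fails at once if a beaker or the stick is dropped onto the tray (strikes it at over 0.7 m/s) ((contact force between orange_beaker and tray above 0.5 N and linear speed of orange_beaker above 0.7 m/s) or (contact force between white_beaker and tray above 0.5 N and linear speed of white_beaker above 0.7 m/s) or (contact force between stick and tray above 0.5 N and linear speed of stick above 0.7 m/s)).
It also fails if it takes over 72 s, if anything falls off the work surface, if the arm or the gripper's body presses on something with over 40 N, if the wrist force passes 120 N, or if a joint passes its speed limit or range.

## Working session

There is one attempt and no reset: what is moved stays moved. The work goes in short steps, Python scripts to look and compute and a tool call to move; the robot and the scene stay as the last step left them, time stands still between calls to the robot, and variables do not carry over. Pictures are saved under pics/ and viewed, at most 12 in all, crops included, and the job is handed in when it is done.

Besides the shell and the picture viewer there is one more tool, called after ">>>" as name(argument=value, ...), one argument or row to a line, values as JSON. jog_arm: Moves the arm, as the interface text tells. Its arguments: {"type":"object","properties":{"series":{"type":"array","items":{"type":"object","properties":{"x":{"type":"number"},"y":{"type":"number"},"z":{"type":"number"},"rx":{"type":"number"},"ry":{"type":"number"},"rz":{"type":"number"},"hand":{"type":"number"}}}},"newtons":{"type":"number"}},"required":["series"]}

```bash
mkdir -p pics; ls
python3 - <<'E'
from bench import ctrl
import cv2,numpy as np
s=ctrl.sense();print(s)
for n in("scene","top"):
    im=ctrl.get_image(n);cv2.imwrite(f"pics/{n}0.png",im[:,:,::-1])
    c=ctrl.camera_info(n);print(n,c)
    for l in["orange_beaker","white_beaker","orange_beaker_tab","white_beaker_tab","orange_beaker_mouth","white_beaker_mouth","stick","stick_tip","tray","bay_spout_end","bay_handle_end","channel","cup","lid","jar","brush"]:
        print(l,[(np.round(d["location"],1).tolist(),round(d["confidence"],2)) for d in ctrl.landmark_of(n,l)][:4])
E
```

```text
pics
{'time': 0.0, 'qpos': array([ 1.11268427e+00,  1.81537478e-01,  1.60797391e+00,  1.56178812e-06,
        1.35382516e+00, -2.06272944e-01]), 'qd': array([-0.00140214,  0.00037498, -0.00110789,  0.00064473,  0.00029659,
        0.00056658]), 'tau': array([ 1.35653201e-03, -4.44863856e+01, -3.51343954e+01, -5.44525210e-05,
        8.95935693e-03, -4.32605350e-05]), 'position': array([143.01234641, 556.39015721, 241.40262854]), 'tcp_rot': array([-3.13988604e+00, -3.58663911e-04,  2.88975289e+00]), 'ft_force': array([ 0.18879965,  0.96413957, -0.13088277]), 'moment': array([-0.02394928, -0.01140713,  0.04236507]), 'grip_force': 0.0, 'gripper_width': 85.77598212075327}
scene {'camera_matrix': array([[399.03330339,   0.        , 328.00118196],
       [  0.        , 399.03330339, 208.34554286],
       [  0.        ,   0.        ,   1.        ]]), 'k1': -0.009473263497094807, 'R': array([[-0.77948136,  0.62640126, -0.00550233],
       [ 0.42246843,  0.51918531, -0.74294484],
       [-0.46252485, -0.58143621, -0.66933003]]), 't': array([ 395.52139008, -221.08008393, 1696.84210182])}
orang
[... 1452 characters left out ...]
, 259.8], 0.57)]
white_beaker [([262.6, 229.3], 0.78)]
orange_beaker_tab [([321.1, 270.1], 0.86), ([321.3, 210.7], 0.71), ([286.3, 262.4], 0.71), ([330.2, 252.4], 0.55)]
white_beaker_tab [([265.2, 234.6], 0.85)]
orange_beaker_mouth [([278.5, 255.7], 0.87), ([313.6, 260.2], 0.79), ([324.6, 219.1], 0.61), ([315.7, 187.8], 0.55)]
white_beaker_mouth [([265.3, 232.7], 0.54)]
stick [([292.4, 178.4], 0.77)]
stick_tip [([270.2, 183.9], 0.75)]
tray []
bay_spout_end [([374.5, 189.0], 0.73), ([264.9, 231.9], 0.48)]
bay_handle_end [([381.2, 225.7], 0.92)]
channel [([397.9, 199.6], 0.69)]
cup [([343.5, 159.2], 0.73)]
lid [([237.4, 188.1], 0.89)]
jar [([189.8, 216.0], 0.88)]
brush [([450.1, 251.6], 0.56)]
```

Run:
```python
import cv2,numpy as np
a=cv2.imread("pics/top0.png")[130:290,160:480];b=cv2.imread("pics/scene0.png")[120:340,230:500]
cv2.imwrite("pics/topc.png",cv2.resize(a,(800,400),interpolation=cv2.INTER_CUBIC))
cv2.imwrite("pics/scenec.png",cv2.resize(b,None,fx=2.7,fy=2.7,interpolation=cv2.INTER_CUBIC))
```

```text
(no output)
```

View pics/topc.png

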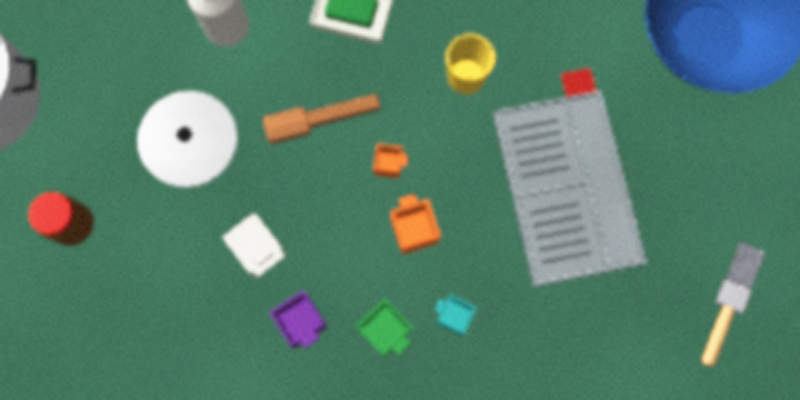

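View pics/scenec.png

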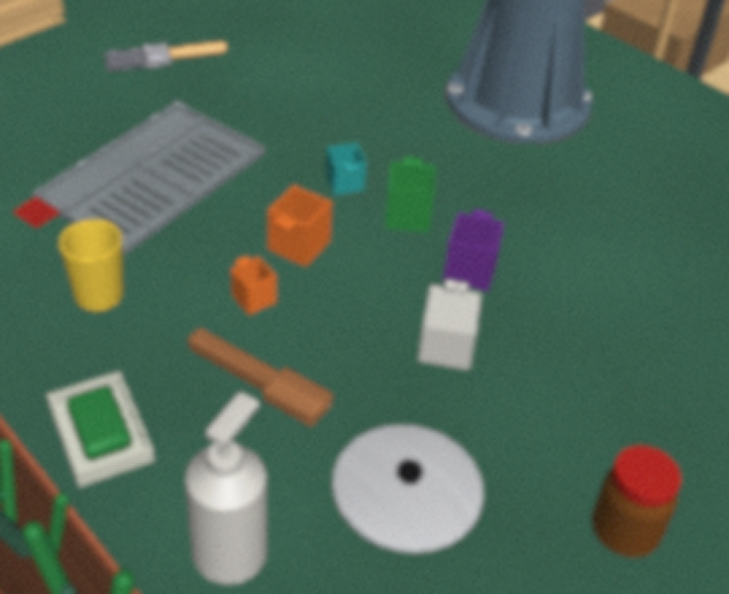

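Candidates for orange_beaker (top picture): the large orange one at (326,219), the small orange one at (316,194), purple (279,257), green (314,260), turquoise (342,255). The one at (326,219) fits, because it is orange and the larger of the two orange ones; the enlarged crops confirm this. The white beaker is at (261,228), with its mouth and top tab facing the robot. The stick is at (288,178), blade to the left, and the tray at (388,205), spout up at (391,163). Next I fit the models to the silhouettes in both views.

```bash
cat > h.py <<'E'
import numpy as np,cv2
from scipy.optimize import minimize
from scipy.spatial.transform import Rotation as Ro
def proj(c,X):
    p=np.asarray(X)@c["R"].T+c["t"];s=p[:,:2]/p[:,2:];s=s*(1+c["k1"]*(s**2).sum(1,keepdims=True))
    K=c["camera_matrix"];return s*[K[0,0],K[1,1]]+K[:2,2]
def box(x0,x1,y0,y1,z0,z1):return np.array([[x,y,z] for x in(x0,x1) for y in(y0,y1) for z in(z0,z1)],float)
BEAKER=[box(-30,30,-30,30,-35,35),box(30,44,-13,13,27,35)]
STICK=[box(-95,27,-12,12,0,22),box(25,95,-22,22,0,22)]
TRAY=[box(-90,90,-145,145,0,14)]
def render(c,parts,R,t,roi,S=4):
    x0,y0,x1,y1=roi;m=np.zeros(((y1-y0)*S,(x1-x0)*S),np.uint8)
    for p in parts:
        q=(proj(c,p@R.T+t)-[x0-.5,y0-.5])*S-.5
        cv2.fillConvexPoly(m,cv2.convexHull(np.round(q*16).astype(np.int32)),255,shift=4)
    return cv2.resize(m,(x1-x0,y1-y0),interpolation=cv2.INTER_AREA)/255.
def fit(views,parts,R0,p0):
    """views: (cam,softmask,roi); p=x,y,z,yaw"""
    def f(p):
        R=Ro.from_euler("z",p[3]).as_matrix()@R0;e=0
        for c,m,roi in views:
            r=cv2.GaussianBlur(render(c,parts,R,p[:3],roi),(0,0),1.2)
            e+=((r-m)**2).sum()/m.sum()
        return e
    best=None
    for k in range(3):
        st=p0 if best is None else best.x
        sim=np.vstack([st]+[np.array(st)+d for d in np.diag([8,8,6,.15])*(1-.3*k)])
        best=minimize(f,st,method="Nelder-Mead",options=dict(initial_simplex=sim,xatol=.02,fatol=1e-6,maxiter=400))
    return best.x,best.fun
def ray(c,px,z):
    K=c["camera_matrix"];s=(np.array(px)-K[:2,2])/[K[0,0],K[1,1]];s=s/(1+c["k1"]*(s**2).sum())
    d=c["R"].T@np.r_[s,1];o=-c["R"].T@c["t"];return o+d*(z-o[2])/d[2]
E
cat > m.py <<'E'
from bench import ctrl
from h import *
C={n:ctrl.camera_info(n) for n in("scene","top")};I={n:cv2.imread(f"pics/{n}0.png") for n in C}
H={n:cv2.cvtColor(I[n],cv2.COLOR_BGR2HSV).astype(int) for n in C}
def mask(n,kind,roi):
    x0,y0,x1,y1=roi;h,s,v=[H[n][y0:y1,x0:x1,i] for i in range(3)]
    if kind=="orange":m=(h>5)&(h<22)&(s>170)
    if kind=="white":m=(s<60)&(v>115)
    if kind=="stick":m=(h<20)&(s>90)
    if kind=="tray":m=(s<62)&(v>90)
    return m.astype(float)
Rl=np.array([[0,0,1],[0,1,0],[1,0,0.]]);Rl[:,1]*=-1 # x up, z along +x world
jobs=dict(orange=(BEAKER,np.eye(3),[[318,206,340,234],[327,185,354,220]],(326,218),35,.2),
 white=(BEAKER,Rl,[[247,212,276,243],[383,222,412,259]],(262,228),30,-2.6),
 stick=(STICK,np.eye(3),[[262,164,315,188],[298,238,356,280]],(290,178),0,1.9),
 tray=(TRAY,np.eye(3),[[354,163,422,247],[240,154,330,214]],(388,205),0,1.7))
for k,(P,R0,rois,px,z,yaw) in jobs.items():
    g=ray(C["top"],px,z)
    v=[(C[n],mask(n,k,r),r) for n,r in zip(("top","scene"),rois)]
    res=[]
    for dy in (0,.5,-.5):
        res.append(fit(v,P,R0,[g[0],g[1],z,yaw+dy]))
    p,e=min(res,key=lambda r:r[1]);print(k,np.round(p,3),round(e,3),[v_[1].sum() for v_ in v])
    for q in v:print("  alone",np.round(fit([q],P,R0,p)[0],2))
for l,px in dict(cup=(343.5,159.2),lid=(237.4,188.1),jar=(189.8,216),brush=(450,251.6),small=(316,194),purple=(279,257),green=(314,260),teal=(342,255)).items():print(l,ray(C["top"],px,0).round())
print(C["top"]["R"].T@-C["top"]["t"]);c=ctrl.camera_info("wrist");print(-c["R"].T@c["t"],c["R"],c["camera_matrix"])
E
python3 m.py
```

```text
orange [4.87836e+02 4.49370e+01 3.58180e+01 3.38000e-01] 0.19 [np.float64(282.0), np.float64(480.0)]
  alone [4.906e+02 4.404e+01 3.165e+01 3.100e-01]
  alone [4.8714e+02 4.5820e+01 3.6610e+01 4.6000e-01]
white [463.094 295.364  32.27   -2.497] 0.166 [np.float64(396.0), np.float64(659.0)]
  alone [462.96 293.3   36.64  -2.55]
  alone [463.55 296.09  32.3   -2.39]
stick [678.563 192.741   3.803   1.823] 0.263 [np.float64(369.0), np.float64(604.0)]
  alone [678.64 191.59   5.39   1.82]
  alone [678.23 193.84   4.3    1.81]
tray [ 554.802 -202.328    3.903    1.76 ] 0.104 [np.float64(3293.0), np.float64(2334.0)]
  alone [ 555.9  -202.59    6.36    1.76]
  alone [ 551.87 -198.86    5.8     1.76]
cup [753. -36.   0.]
lid [634. 401.   0.]
jar [520. 589.   0.]
brush [ 365. -443.    0.]
small [605.  80.   0.]
purple [353. 228.   0.]
green [339.  91.   0.]
teal [357. -19.   0.]
[ 241.072271     72.36091865 1443.92677726]
[ 73.08841416 575.11428373 373.83737205] [[ 2.49596107e-01  9.68350025e-01 -1.14084416e-04]
 [ 9.29660915e-01 -2.39590861e-01  2.79869259e-01]
 [ 2.70984070e-01 -6.99603372e-02 -9.60038116e-01]] [[321.53865031   0.         320.91753903]
 [  0.         321.53865031 202.73079739]
 [  0.           0.           1.        ]]
```

>>> jog_arm(
  series=[
    {"x":317,"y":-297,"z":58,"rz":-1.067},
    {"x":317,"y":-297,"z":58,"rz":-1.067},
    {"x":317,"y":-297,"z":58,"rz":-1.067},
    {"x":317,"y":-297,"z":58,"rz":-1.067},
    {"x":317,"y":-297,"z":58,"rz":-1.067},
    {"x":317,"y":-297,"z":58,"rz":-1.067},
    {"x":317,"y":-297,"z":58,"rz":-1.067},
    {"x":317,"y":-297,"z":58,"rz":-1.067},
    {"x":317,"y":-297,"z":58,"rz":-1.067},
    {"x":317,"y":-297,"z":58,"rz":-1.067},
    {"x":317,"y":-297,"z":58,"rz":-1.067},
    {"x":317,"y":-297,"z":58,"rz":-1.067},
    {"x":317,"y":-297,"z":58,"rz":-1.067},
  ],
)

```text
validation failed for argument at $.se...
```

Run:
```python
from bench import ctrl
import cv2,numpy as np,pickle
s=ctrl.sense();print(s["time"],s["qpos"],s["position"],s["tcp_rot"])
c=ctrl.camera_info("wrist");im=ctrl.get_image("wrist")[:,:,::-1];cv2.imwrite("pics/w1.png",im);pickle.dump(c,open("w1.pkl","wb"))
```

```text
1.7 [ 1.11270528e+00  1.80820817e-01  1.60701371e+00  2.73385577e-06
  1.35378771e+00 -2.06336628e-01] [143.24153581 556.88248959 242.27010418] [-3.14156424e+00 -8.67454113e-06  2.88983764e+00]
```

View pics/w1.png

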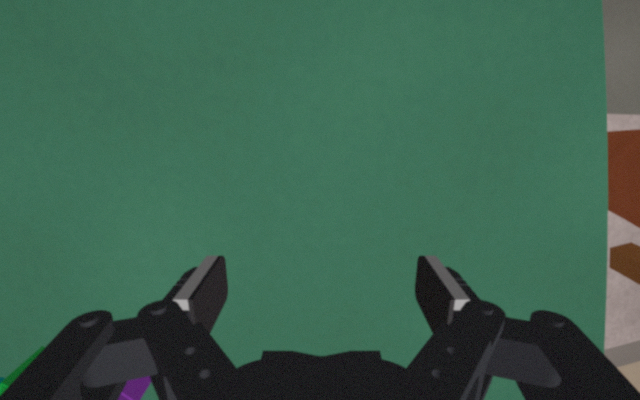

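The move was refused by validation, so the arm has not moved. The wrist picture shows bare table, with the fingers at rows 260-400. I'll find out what the interface accepts with a small move.

>>> jog_arm(
  series=[
    {"x":40,"y":-37,"z":7,"rx":0,"ry":0,"rz":-0.12,"hand":85},
    {"x":80,"y":-75,"z":15,"rx":0,"ry":0,"rz":-0.24,"hand":85},
  ],
  newtons=40,
)

```text
time: 1.92
position: [202.7, 500.4, 252.9]
tcp_rot: [-3.141, -0.0, 2.649]
ft_force: [1.2, 0.2, -0.1]
gripper_width: 85.0
grip_force: 0.0
```

>>> jog_arm(
  series=[
    {"x":237,"y":-222,"z":43,"rx":0,"ry":0,"rz":-0.827,"hand":85},
    {"x":237,"y":-222,"z":43,"rx":0,"ry":0,"rz":-0.827,"hand":85},
    {"x":237,"y":-222,"z":43,"rx":0,"ry":0,"rz":-0.827,"hand":85},
    {"x":237,"y":-222,"z":43,"rx":0,"ry":0,"rz":-0.827,"hand":85},
    {"x":237,"y":-222,"z":43,"rx":0,"ry":0,"rz":-0.827,"hand":85},
    {"x":237,"y":-222,"z":43,"rx":0,"ry":0,"rz":-0.827,"hand":85},
    {"x":237,"y":-222,"z":43,"rx":0,"ry":0,"rz":-0.827,"hand":85},
    {"x":237,"y":-222,"z":43,"rx":0,"ry":0,"rz":-0.827,"hand":85},
    {"x":237,"y":-222,"z":43,"rx":0,"ry":0,"rz":-0.827,"hand":85},
    {"x":237,"y":-222,"z":43,"rx":0,"ry":0,"rz":-0.827,"hand":85},
  ],
)

```text
time: 2.75
position: [441.9, 277.1, 296.7]
tcp_rot: [3.141, -0.0, 1.819]
ft_force: [0.2, 0.3, -0.2]
gripper_width: 85.0
grip_force: 0.0
```

```bash
cat > look.py <<'E'
import sys,pickle
from bench import ctrl
from h import *
def shot(tag):
    c=ctrl.camera_info("wrist");im=ctrl.get_image("wrist")[:,:,::-1].copy();cv2.imwrite(f"pics/{tag}.png",im);pickle.dump(c,open(tag+".pkl","wb"));return c,im
def state():
    s=ctrl.sense();open("fk.txt","a").write(repr([s["qpos"].tolist(),s["position"].tolist(),s["tcp_rot"].tolist()])+"\n");return s
if __name__=="__main__":
    for i in range(2):s=state();c,im=shot(sys.argv[1])
    print(s["time"],s["qpos"].round(3),s["position"].round(1),s["tcp_rot"].round(3))
E
python3 look.py w2
```

```text
2.8 [0.335 0.017 1.676 0.    1.45  0.084] [440.7 278.1 296.3] [-3.141 -0.     1.821]
```

View pics/w2.png

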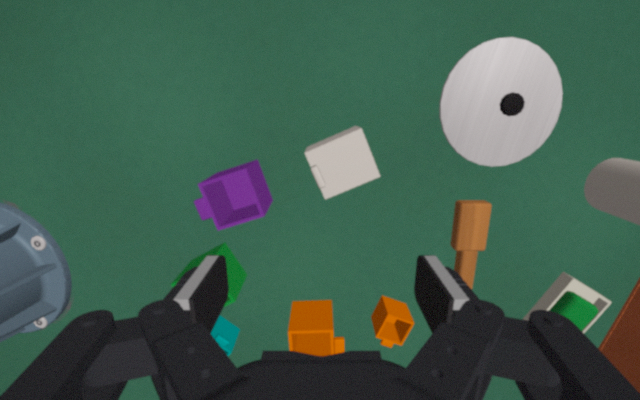

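The wrist picture shows the white beaker at (342,163) with its tab at the left (318,178), the large orange beaker at (312,328), the small one at (392,320), and the stick blade at (471,225). I'll fit white with this view, then go to the stick.

```bash
cat > fw.py <<'E'
import pickle
from h import *
Rl=np.array([[0,0,1],[0,1,0],[1,0,0.]]);Rl[:,1]*=-1
def wmask(im,kind,roi):
    x0,y0,x1,y1=roi;h=cv2.cvtColor(im[y0:y1,x0:x1],cv2.COLOR_BGR2HSV).astype(int);h,s,v=h[...,0],h[...,1],h[...,2]
    m={"orange":(h>5)&(h<22)&(s>170)&(v>110),"white":(s<45)&(v>125),"stick":(h<20)&(s>90)&(v>70)}[kind]
    return cv2.GaussianBlur(m.astype(float),(0,0),.8)
def fitz(c,im,kind,roi,parts,R0,z,p0,ret=False):
    m=wmask(im,kind,roi);x0,y0,x1,y1=roi
    def f(p):
        R=Ro.from_euler("z",p[2]).as_matrix()@R0
        r=cv2.GaussianBlur(render(c,parts,R,np.r_[p[:2],z],roi),(0,0),.9);return ((r-m)**2).sum()/m.sum()
    b=p0
    for k in range(3):
        o=minimize(f,b,method="Nelder-Mead",options=dict(initial_simplex=np.vstack([b]+[np.array(b)+d for d in np.diag([7,7,.12])]),xatol=.02,fatol=1e-6));b=o.x
    return o.x.round(3),round(o.fun,4)
E
python3 - <<'E'
from fw import *
c=pickle.load(open("w2.pkl","rb"));im=cv2.imread("pics/w2.png")
for z in(26,30,34):print(z,fitz(c,im,"white",[295,115,395,210],BEAKER,Rl,z,[463,295,-2.5]))
for z in(31,35,39):print(z,fitz(c,im,"orange",[280,290,355,349],BEAKER,np.eye(3),z,[488,45,.34]))
E
```

```text
26 (array([462.017, 293.403,  -2.487]), np.float64(0.0086))
30 (array([461.498, 293.968,  -2.483]), np.float64(0.0037))
34 (array([461.077, 294.5  ,  -2.478]), np.float64(0.0027))
31 (array([4.85986e+02, 4.10480e+01, 2.75000e-01]), np.float64(0.0019))
35 (array([4.85672e+02, 4.35530e+01, 2.81000e-01]), np.float64(0.0023))
39 (array([4.85071e+02, 4.61960e+01, 2.85000e-01]), np.float64(0.0043))
```

>>> jog_arm(
  series=[
    {"x":40,"y":-13,"z":-20,"hand":60},
    {"x":80,"y":-26,"z":-40,"hand":60},
    {"x":120,"y":-39,"z":-60,"hand":60},
    {"x":157,"y":-52,"z":-85,"hand":60},
    {"x":194,"y":-64,"z":-115,"hand":60},
    {"x":226,"y":-74,"z":-146,"hand":60},
    {"x":236,"y":-78,"z":-146,"hand":60},
    {"x":236,"y":-78,"z":-146,"hand":60},
  ],
)

```text
validation failed for argument at $.se...
```

```bash
python3 look.py w3
python3 - <<'E'
from fw import *
c=pickle.load(open("w3.pkl","rb"));im=cv2.imread("pics/w3.png")
m=wmask(im,"stick",[0,0,640,400]);n,l,st,ce=cv2.connectedComponentsWithStats((m>.5).astype(np.uint8))
for i in range(1,n):
    if st[i,4]>300:print(st[i],ce[i].round())
P=proj(c,np.array([[678.5,192.7,0],[654.8,284.7,22]]));print(P)
E
```

```text
2.9 [0.337 0.017 1.676 0.    1.45  0.084] [439.6 279.1 296.1] [-3.141 -0.     1.824]
[ 452  202   40   88 2325] [470. 237.]
[ 599  281   41  111 2363] [626. 340.]
[ 371  297   44   52 1592] [392. 322.]
[ 288  300   57   57 2558] [313. 329.]
[[463.50280548 261.61060965]
 [479.49782948 204.30252146]]
```

>>> jog_arm(
  series=[
    {"x":35,"y":-11,"z":-18,"rx":0,"ry":0,"rz":0,"hand":60},
    {"x":70,"y":-23,"z":-40,"rx":0,"ry":0,"rz":0,"hand":60},
    {"x":105,"y":-35,"z":-58,"rx":0,"ry":0,"rz":0,"hand":60},
    {"x":140,"y":-46,"z":-76,"rx":0,"ry":0,"rz":0,"hand":60},
    {"x":175,"y":-58,"z":-94,"rx":0,"ry":0,"rz":0,"hand":60},
    {"x":208,"y":-69,"z":-112,"rx":0,"ry":0,"rz":0,"hand":60},
    {"x":237,"y":-78,"z":-130,"rx":0,"ry":0,"rz":0,"hand":60},
    {"x":237,"y":-78,"z":-146,"rx":0,"ry":0,"rz":0,"hand":60},
    {"x":237,"y":-78,"z":-146,"rx":0,"ry":0,"rz":0,"hand":60},
    {"x":237,"y":-78,"z":-146,"rx":0,"ry":0,"rz":0,"hand":60},
  ],
)

```text
time: 3.78
position: [675.7, 201.8, 148.7]
tcp_rot: [-3.138, -0.001, 1.824]
ft_force: [0.3, -0.2, -0.5]
gripper_width: 59.9
grip_force: 0.0
```

```bash
python3 look.py w3
python3 - <<'E'
from fw import *
c=pickle.load(open("w3.pkl","rb"));im=cv2.imread("pics/w3.png")
m=wmask(im,"stick",[0,0,640,400]);n,l,st,ce=cv2.connectedComponentsWithStats((m>.5).astype(np.uint8))
for i in range(1,n):
    if st[i,4]>300:print(st[i],ce[i].round())
P=proj(c,np.array([[678.5,192.7,0],[654.8,284.7,22]]));print(P)
E
```

```text
3.8333 [ 0.122  0.547  1.314  0.     1.282 -0.132] [676.5 202.  150.6] [-3.141 -0.     1.825]
[ 291   93   56  212 7965] [319. 179.]
[ 560  195   80  205 8529] [613. 314.]
[ 173  258   47   48 1066] [195. 280.]
[   7  264  127  103 8281] [ 68. 310.]
[[321.91491379 201.94968619]
 [322.24849525  91.25531864]]
```

View pics/w3.png

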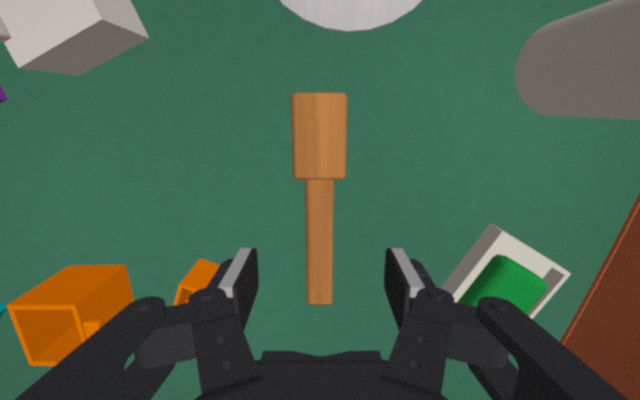

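The whole stick shows at (320,200) with its blade up, from row 93 to 304. I'll fit it now, and also set up a kinematics fit for the tilted grasps.

```bash
python3 - <<'E'
from fw import *
c=pickle.load(open("w3.pkl","rb"));im=cv2.imread("pics/w3.png")
for z in(-4,0,4):print(z,fitz(c,im,"stick",[275,80,365,315],STICK,np.eye(3),z,[678.5,192.7,1.823]))
E
python3 - <<'E'
from bench import ctrl
print([a for a in dir(ctrl) if a[0]!="_"],ctrl.sense()["position"])
E
cat fk.txt
```

```text
-4 (array([676.177, 191.534,   1.824]), np.float64(0.0064))
0 (array([676.14 , 191.691,   1.824]), np.float64(0.019))
4 (array([676.198, 191.73 ,   1.825]), np.float64(0.0393))
['IKError', 'boxes_of', 'camera_info', 'get_image', 'hand_in', 'landmark_of', 'sense', 'tcp_to_tips'] [677.10525212 202.07690944 151.88100683]
[[0.3321969869561885, 0.01730819111789308, 1.6744992035072106, 9.084578656761241e-05, 1.4494290837965795, 0.0839065605052305], [441.90464134862293, 277.09109592344777, 296.6512869966176], [3.1412452899091927, -0.00011971450961834051, 1.819075791443114]]
[[0.3345632784332211, 0.01696188220610704, 1.6755242622918467, 0.00046185489091860304, 1.449542134709824, 0.08422283757048642], [440.7425585511979, 278.0804338246602, 296.31430433177286], [-3.1411199938679353, -0.00042016708933045877, 1.8210807037854044]]
[[0.3362139580307979, 0.01670271972606836, 1.6760609023356943, 0.00047518899914396573, 1.4495058129221572, 0.08426901031401392], [440.0656984563572, 278.73597486588125, 296.17743808807], [-3.14087856099143, -0.000413019855252994, 1.8226834727207866]]
[[0.33726258099768713, 0.01654840509982722, 1.6763484883690867, 0.00043924322734957956, 1.4495280180598247, 0.08410370861610288], [439.6492761952196, 279.14219889199, 296.11192228907004], [-3.1407267020270666, -0.00036451758856692607, 1.8239017240852602]]
[[0.12227023673567189, 0.5491862505885792, 1.3148287473811158, 0.0003271166220908389, 1.2816266493008999, -0.1315266401250796], [675.7482968964304, 201.8214621044356, 148.70579630924462], [-3.1376196859180148, -0.0008414669985952195, 1.8244976179174623]]
[[0.12245443576319436, 0.5469375865980879, 1.314027965987273, 0.00026790787743710627, 1.2815489018870994, -0.13159659915915922], [676.5297994904412, 202.0290799861184, 150.64449194901258], [-3.140712497639643, -0.0003754458458586907, 1.8247706625118543]]
```

>>> jog_arm(
  series=[
    {"x":-3,"y":-2,"z":-36,"rx":0,"ry":0,"rz":0,"hand":45},
    {"x":-3,"y":-2.5,"z":-72,"rx":0,"ry":0,"rz":0,"hand":45},
    {"x":-3,"y":-2.5,"z":-104,"rx":0,"ry":0,"rz":0,"hand":45},
    {"x":-3,"y":-2.5,"z":-124,"rx":0,"ry":0,"rz":0,"hand":45},
    {"x":-3,"y":-2.5,"z":-132,"rx":0,"ry":0,"rz":0,"hand":45},
    {"x":-3,"y":-2.5,"z":-132,"rx":0,"ry":0,"rz":0,"hand":45},
    {"x":-3,"y":-2.5,"z":-132,"rx":0,"ry":0,"rz":0,"hand":15},
    {"x":-3,"y":-2.5,"z":-132,"rx":0,"ry":0,"rz":0,"hand":15},
    {"x":-3,"y":-2.5,"z":-132,"rx":0,"ry":0,"rz":0,"hand":15},
    {"x":-3,"y":-2.5,"z":-132,"rx":0,"ry":0,"rz":0,"hand":15},
    {"x":-3,"y":-2.5,"z":-132,"rx":0,"ry":0,"rz":0,"hand":15},
  ],
  newtons=60,
)

```text
time: 4.8
position: [676.8, 198.6, 21.9]
tcp_rot: [3.136, 0.0, 1.823]
ft_force: [-0.3, 0.9, 7.2]
gripper_width: 22.2
grip_force: 61.8
```

>>> jog_arm(
  series=[
    {"x":0,"y":0,"z":25,"rx":0,"ry":0,"rz":0,"hand":15},
    {"x":0,"y":0,"z":60,"rx":0,"ry":0,"rz":0,"hand":15},
    {"x":-8,"y":-12,"z":95,"rx":0,"ry":0,"rz":-0.12,"hand":15},
    {"x":-20,"y":-34,"z":125,"rx":0,"ry":0,"rz":-0.24,"hand":15},
    {"x":-34,"y":-60,"z":150,"rx":0,"ry":0,"rz":-0.36,"hand":15},
    {"x":-48,"y":-86,"z":175,"rx":0,"ry":0,"rz":-0.48,"hand":15},
    {"x":-62,"y":-112,"z":200,"rx":0,"ry":0,"rz":-0.6,"hand":15},
    {"x":-76,"y":-138,"z":220,"rx":0,"ry":0,"rz":-0.72,"hand":15},
    {"x":-90,"y":-164,"z":240,"rx":0,"ry":0,"rz":-0.84,"hand":15},
    {"x":-104,"y":-190,"z":240,"rx":0,"ry":0,"rz":-0.96,"hand":15},
    {"x":-118,"y":-216,"z":240,"rx":0,"ry":0,"rz":-1.08,"hand":15},
    {"x":-132,"y":-240,"z":240,"rx":0,"ry":0,"rz":-1.2,"hand":15},
    {"x":-144,"y":-250,"z":240,"rx":0,"ry":0,"rz":-1.32,"hand":15},
    {"x":-144,"y":-250,"z":240,"rx":0,"ry":0,"rz":-1.44,"hand":15},
    {"x":-144,"y":-250,"z":240,"rx":0,"ry":0,"rz":-1.56,"hand":15},
    {"x":-144,"y":-250,"z":240,"rx":0,"ry":0,"rz":-1.634,"hand":15},
    {"x":-144,"y":-250,"z":240,"rx":0,"ry":0,"rz":-1.634,"hand":15},
  ],
)

```text
time: 6.22
position: [530.6, -52.3, 259.5]
tcp_rot: [3.141, -0.001, 0.186]
ft_force: [0.7, -0.7, -2.6]
gripper_width: 22.1
grip_force: 60.8
```

```bash
python3 look.py w4; python3 look.py w4
```

```text
6.2667 [-0.321  0.071  1.694 -0.     1.375  1.06 ] [530.6 -52.2 259.3] [ 3.141e+00 -1.000e-03  1.900e-01]
6.3667 [-0.32   0.072  1.694 -0.     1.375  1.059] [530.6 -52.  259. ] [ 3.141e+00 -1.000e-03  1.910e-01]
```

View pics/w4.png

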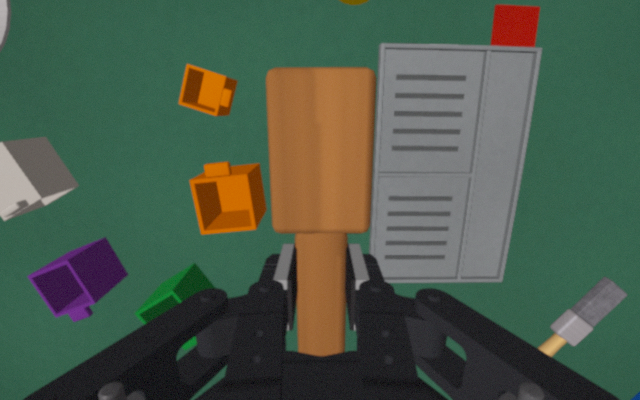

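The tray shows in full (corners (379,44), (541,48), (502,282), (371,282)) with the channel on its right and the spout at (515,25). The orange beaker is at (229,199). I'll fit the tray and the beaker.

Run:
```python
import fw
from fw import *
c=pickle.load(open("w4.pkl","rb"));im=cv2.imread("pics/w4.png")
o=fw.wmask
def wm(im,kind,roi):
    if kind!="tray":return o(im,kind,roi)
    x0,y0,x1,y1=roi;h=cv2.cvtColor(im[y0:y1,x0:x1],cv2.COLOR_BGR2HSV).astype(int)
    m=(h[...,1]<50)&(h[...,2]>60);m=cv2.morphologyEx(m.astype(np.uint8),cv2.MORPH_CLOSE,np.ones((9,9)));return cv2.GaussianBlur(m.astype(float),(0,0),.8)
fw.wmask=wm
t,e=fitz(c,im,"tray",[377,30,560,300],TRAY,np.eye(3),0,[554.8,-202.3,1.76]);print(t,e)
for z in(32,35):print(fitz(c,im,"orange",[186,150,272,240],[BEAKER[0],BEAKER[1]],np.eye(3),z,[486,43,.28]))
v=im.copy()
R=Ro.from_euler("z",t[2]).as_matrix()
for P in[(-58.7,0,6),(36,71,6),(36,-71,6)]:print(P,(R@P+[t[0],t[1],0]).round(1))
L=np.array([[-90,-145,14],[90,-145,14],[90,145,14],[-90,145,14],[-85,-140,6],[-32.5,-140,6],[-30,-140,14],[-30,140,14],[85,140,6]])
print(proj(c,L@R.T+[t[0],t[1],0]).round(1).tolist())
m=o(im,"stick",[255,50,385,250])>.5
for r in(80,150,200,215,240,250):
    mm=o(im,"stick",[250,0,400,400])[r]>.5;x=np.where(mm)[0]+250;print(r,x.min(),x.max(),(x.min()+x.max())/2)
```

```text
[ 554.923 -203.795    1.759] 0.0033
(array([4.84454e+02, 4.57330e+01, 2.83000e-01]), np.float64(0.005))
(array([4.85565e+02, 4.49650e+01, 2.85000e-01]), np.float64(0.0095))
(-58.7, 0, 6) [ 565.9 -261.5    6. ]
(36, 71, 6) [ 478.4 -181.7    6. ]
(36, -71, 6) [ 617.9 -155.1    6. ]
[[542.5, 46.6], [380.9, 42.5], [369.3, 282.8], [502.8, 281.9], [533.1, 52.4], [488.1, 50.9], [489.5, 49.6], [459.5, 279.0], [372.4, 276.4]]
80 266 375 320.5
150 269 372 320.5
200 250 370 310.0
215 250 369 309.5
240 295 346 320.5
250 296 345 320.5
```

>>> jog_arm(
  series=[
    {"x":6,"y":-32,"z":-20,"rx":0,"ry":0,"rz":-0.003,"hand":15},
    {"x":13,"y":-64,"z":-40,"rx":0,"ry":0,"rz":-0.003,"hand":15},
    {"x":20,"y":-97,"z":-60,"rx":0,"ry":0,"rz":-0.003,"hand":15},
    {"x":27,"y":-130,"z":-80,"rx":0,"ry":0,"rz":-0.003,"hand":15},
    {"x":34,"y":-163,"z":-100,"rx":0,"ry":0,"rz":-0.003,"hand":15},
    {"x":40,"y":-192,"z":-125,"rx":0,"ry":0,"rz":-0.003,"hand":15},
    {"x":42.5,"y":-205,"z":-150,"rx":0,"ry":0,"rz":-0.003,"hand":15},
    {"x":42.5,"y":-208,"z":-180,"rx":0,"ry":0,"rz":-0.003,"hand":15},
    {"x":42.5,"y":-208,"z":-200,"rx":0,"ry":0,"rz":-0.003,"hand":15},
    {"x":42.5,"y":-208,"z":-200,"rx":0,"ry":0,"rz":-0.003,"hand":15},
    {"x":42.5,"y":-208,"z":-200,"rx":0,"ry":0,"rz":-0.003,"hand":15},
  ],
)

```text
time: 7.33
position: [572.2, -259.3, 57.2]
tcp_rot: [-3.139, 0.002, 0.187]
ft_force: [-0.1, 0.2, -0.9]
gripper_width: 22.2
grip_force: 60.7
```

```bash
python3 look.py w5
```

```text
7.3833 [-0.614  0.51   1.579  0.     1.053  0.77 ] [ 573.5 -260.    59.1] [ 3.141 -0.     0.187]
```

View pics/w5.png

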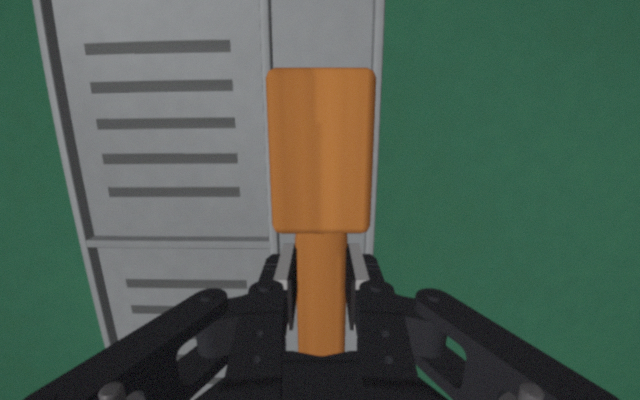

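The channel's inner edges (273 and 374 px) lie evenly about the stick (centre 321). I'll lower it and release.

>>> jog_arm(
  series=[
    {"x":0,"y":0,"z":-15,"rx":0,"ry":0,"rz":0,"hand":15},
    {"x":0,"y":0,"z":-26,"rx":0,"ry":0,"rz":0,"hand":15},
    {"x":0,"y":0,"z":-31,"rx":0,"ry":0,"rz":0,"hand":15},
    {"x":0,"y":0,"z":-32.5,"rx":0,"ry":0,"rz":0,"hand":15},
    {"x":0,"y":0,"z":-33,"rx":0,"ry":0,"rz":0,"hand":15},
    {"x":0,"y":0,"z":-33,"rx":0,"ry":0,"rz":0,"hand":32},
    {"x":0,"y":0,"z":-33,"rx":0,"ry":0,"rz":0,"hand":40},
    {"x":0,"y":0,"z":-33,"rx":0,"ry":0,"rz":0,"hand":40},
    {"x":0,"y":0,"z":-10,"rx":0,"ry":0,"rz":0,"hand":45},
    {"x":0,"y":0,"z":25,"rx":0,"ry":0,"rz":0,"hand":60},
    {"x":0,"y":0,"z":65,"rx":0,"ry":0,"rz":0,"hand":85},
    {"x":0,"y":0,"z":105,"rx":0,"ry":0,"rz":0,"hand":85},
    {"x":0,"y":0,"z":145,"rx":0,"ry":0,"rz":0,"hand":85},
  ],
)

```text
time: 8.52
position: [572.8, -259.8, 205.2]
tcp_rot: [-3.141, 0.0, 0.186]
ft_force: [-0.1, 0.1, -0.5]
gripper_width: 84.9
grip_force: 0.0
```

```bash
python3 look.py w6
python3 - <<'E'
from fw import *
c=pickle.load(open("w6.pkl","rb"));im=cv2.imread("pics/w6.png")
for z in(3,6,9):print(z,fitz(c,im,"stick",[260,40,390,330],STICK,np.eye(3),z,[565.9,-261.5,.188]))
# FK fit attempt: planar model
D=[eval(l) for l in open("fk.txt")]
import numpy as np
print(len(D))
from scipy.optimize import least_squares
def res(k):
    h,a,b,e,d,L,f=k;r=[]
    for q,p,_ in D:
        rad=np.sqrt(p[0]**2+p[1]**2-L**2)
        t2,t3=q[1],q[1]+q[2]
        r+= [e+a*np.sin(t2)+b*np.sin(t3)+f*np.cos(t3)-rad, h+a*np.cos(t2)+b*np.cos(t3)-f*np.sin(t3)-d-p[2]]
    return r
o=least_squares(res,[300,400,400,0,250,117,0],x_scale=100);print(o.x.round(1),np.abs(o.fun).max())
for q,p,r in D:print(np.arctan2(p[1],p[0])-q[0]-np.arcsin(117.6/np.hypot(p[0],p[1])), r[2]-q[0]+q[5]-np.pi/2)
E
```

```text
8.5667 [-0.614  0.323  1.489 -0.     1.316  0.771] [ 576.8 -262.4  215.5] [ 3.132 -0.01   0.186]
3 (array([ 5.64405e+02, -2.60805e+02,  1.91000e-01]), np.float64(0.0355))
6 (array([ 5.64494e+02, -2.60946e+02,  1.92000e-01]), np.float64(0.0448))
9 (array([ 5.64915e+02, -2.60784e+02,  1.91000e-01]), np.float64(0.0565))
14
[-1184.5   430.6   516.9    11.2 -1195.7    -0.     83.3] 3.679084863675371
0.00044823722635384255 -1.0961802740627746e-05
0.0006720342112934707 -5.6063872226896905e-05
0.0006803667501751876 -5.780179089387438e-05
0.0006588933738948255 -5.347509122044514e-05
0.00042646161951237493 -9.558573818568838e-05
0.00040085633087705297 -7.669920539576935e-05
0.00038036921020140335 2.0458799123712623e-06
0.000373197106625589 4.2711180787691205e-06
0.00037163703769740875 4.643744910159953e-06
0.000384297163558478 2.809936869851981e-07
0.0003614272241362626 -3.9910762113848364e-05
0.0003449565226505691 -2.474895764237317e-05
0.00033930246606972414 -8.296345594738241e-06
0.00031562037775528795 5.178665524674386e-05
```

Stick is in place: origin (564.5, -261), yaw 0.19. Next I work out the tilted grasp for the white beaker.

```bash
cat > g.py <<'E'
from h import *
from look import state
def Rt(az,ang,psi_sign=-1):
    """tool: z = tilted from down by ang toward azimuth az; x = horizontal-ish, psi_sign*az dir when ang=0"""
    u=np.array([np.cos(az),np.sin(az),0]);k=np.array([0,0,1.])
    z=np.sin(ang)*u-np.cos(ang)*k; x=psi_sign*(np.cos(ang)*u+np.sin(ang)*k); return np.c_[x,np.cross(z,x),z]
def delta(R,p,quiet=False):
    s=state();Rc=Ro.from_euler("xyz",s["tcp_rot"])
    d=np.array(p)-s["position"];rv=(Ro.from_matrix(R)*Rc.inv()).as_rotvec()
    print("t",round(s["time"],2),"q",s["qpos"].round(2),"pos",s["position"].round(1),"-> shift",d.round(1),"rot",rv.round(3),"deg",round(np.degrees(np.linalg.norm(rv)),1));return d,rv
E
python3 - <<'E'
from g import *
az=-2.483;R=Rt(az,np.pi/4);c=np.array([461.5,294,30]);print(R.round(3))
delta(R,c-100*R[:,2]+[0,0,110]);delta(R,c-100*R[:,2]);delta(R,c)
E
```

```text
[[ 0.559  0.612 -0.559]
 [ 0.433 -0.791 -0.433]
 [-0.707  0.    -0.707]]
t 8.62 q [-0.61  0.33  1.49  0.    1.31  0.77] pos [ 577.  -262.6  212.7] -> shift [-59.6 599.9  -2. ] rot [-0.32   0.737  0.443] deg 52.5
t 8.62 q [-0.61  0.33  1.49  0.    1.31  0.77] pos [ 577.  -262.6  212.7] -> shift [ -59.6  599.9 -112. ] rot [-0.32   0.737  0.443] deg 52.5
t 8.62 q [-0.61  0.33  1.49  0.    1.31  0.77] pos [ 577.  -262.6  212.7] -> shift [-115.5  556.6 -182.7] rot [-0.32   0.737  0.443] deg 52.5
```

>>> jog_arm(
  series=[
    {"x":-4,"y":30,"z":8,"rx":-0.03,"ry":0.07,"rz":0.04,"hand":85},
    {"x":-8,"y":68,"z":8,"rx":-0.06,"ry":0.14,"rz":0.08,"hand":85},
    {"x":-12,"y":106,"z":8,"rx":-0.08,"ry":0.19,"rz":0.11,"hand":85},
    {"x":-16,"y":144,"z":8,"rx":-0.1,"ry":0.24,"rz":0.14,"hand":85},
    {"x":-20,"y":182,"z":8,"rx":-0.12,"ry":0.29,"rz":0.17,"hand":85},
    {"x":-24,"y":220,"z":8,"rx":-0.15,"ry":0.34,"rz":0.2,"hand":85},
    {"x":-28,"y":258,"z":8,"rx":-0.17,"ry":0.39,"rz":0.23,"hand":85},
    {"x":-32,"y":296,"z":8,"rx":-0.19,"ry":0.44,"rz":0.26,"hand":85},
    {"x":-36,"y":334,"z":8,"rx":-0.21,"ry":0.49,"rz":0.29,"hand":85},
    {"x":-40,"y":372,"z":8,"rx":-0.24,"ry":0.54,"rz":0.32,"hand":85},
    {"x":-44,"y":410,"z":8,"rx":-0.26,"ry":0.59,"rz":0.35,"hand":85},
    {"x":-48,"y":448,"z":8,"rx":-0.28,"ry":0.64,"rz":0.38,"hand":85},
    {"x":-52,"y":486,"z":8,"rx":-0.3,"ry":0.69,"rz":0.41,"hand":85},
    {"x":-55,"y":524,"z":8,"rx":-0.32,"ry":0.737,"rz":0.443,"hand":85},
    {"x":-58,"y":562,"z":8,"rx":-0.32,"ry":0.737,"rz":0.443,"hand":85},
    {"x":-58,"y":590,"z":8,"rx":-0.32,"ry":0.737,"rz":0.443,"hand":85},
    {"x":-58,"y":600,"z":8,"rx":-0.32,"ry":0.737,"rz":0.443,"hand":85},
    {"x":-58,"y":600,"z":8,"rx":-0.32,"ry":0.737,"rz":0.443,"hand":85},
    {"x":-58,"y":600,"z":8,"rx":-0.32,"ry":0.737,"rz":0.443,"hand":85},
  ],
)

```text
time: 10.2
position: [515.1, 339.5, 210.8]
tcp_rot: [-3.132, 0.797, 0.659]
ft_force: [-0.1, -0.9, -0.5]
gripper_width: 85.4
grip_force: 0.0
```

Run:
```python
from g import *
from look import shot
az=-2.483;R=Rt(az,np.pi/4);c=np.array([461.5,294,30])
shot("w7");delta(R,c-100*R[:,2]);delta(R,c)
```

```text
t 10.25 q [ 0.46  0.87  0.87 -0.16  2.19  1.33] pos [515.4 338.7 211.1] -> shift [   2.    -1.4 -110.4] rot [ 0.002 -0.013  0.009] deg 0.9
t 10.25 q [ 0.46  0.87  0.87 -0.16  2.19  1.33] pos [515.4 338.7 211.1] -> shift [ -53.9  -44.7 -181.1] rot [ 0.002 -0.013  0.009] deg 0.9
```

>>> jog_arm(
  series=[
    {"x":1,"y":-1,"z":-38,"rx":0,"ry":-0.01,"rz":0.005,"hand":85},
    {"x":2,"y":-2,"z":-76,"rx":0,"ry":-0.01,"rz":0.005,"hand":85},
    {"x":2,"y":-2,"z":-106,"rx":0,"ry":-0.01,"rz":0.005,"hand":85},
    {"x":-4,"y":-6,"z":-117,"rx":0,"ry":-0.01,"rz":0.005,"hand":85},
    {"x":-20,"y":-18,"z":-138,"rx":0,"ry":-0.01,"rz":0.005,"hand":85},
    {"x":-38,"y":-32,"z":-161,"rx":0,"ry":-0.01,"rz":0.005,"hand":85},
    {"x":-52,"y":-43,"z":-178,"rx":0,"ry":-0.01,"rz":0.005,"hand":85},
    {"x":-54,"y":-45,"z":-181,"rx":0,"ry":-0.01,"rz":0.005,"hand":85},
    {"x":-54,"y":-45,"z":-181,"rx":0,"ry":-0.01,"rz":0.005,"hand":85},
    {"x":-54,"y":-45,"z":-181,"rx":0,"ry":-0.01,"rz":0.005,"hand":50},
    {"x":-54,"y":-45,"z":-181,"rx":0,"ry":-0.01,"rz":0.005,"hand":50},
    {"x":-54,"y":-45,"z":-181,"rx":0,"ry":-0.01,"rz":0.005,"hand":50},
    {"x":-54,"y":-45,"z":-181,"rx":0,"ry":-0.01,"rz":0.005,"hand":50},
    {"x":-54,"y":-45,"z":-181,"rx":0,"ry":-0.01,"rz":0.005,"hand":50},
  ],
  newtons=50,
)

```text
time: 11.42
position: [463.2, 295.7, 32.3]
tcp_rot: [3.141, 0.784, 0.656]
ft_force: [4.2, 0.8, 6.5]
gripper_width: 59.8
grip_force: 54.2
```

Run:
```python
from g import *
d=1.759+np.pi  # tab direction azimuth
Rf=Rt(d,-np.pi/4)
for n,p in(("spout",[617.9,-155.1,41]),("handle",[478.4,-181.7,41])):
    print(n);delta(Rf,np.array(p)+[0,0,120]);
Rm=Rt(d,0);print("mid");delta(Rm,[500,60,220])
from bench import ctrl;s=ctrl.sense();print(s["gripper_width"],s["grip_force"],s["tcp_rot"])
```

```text
spout
t 11.42 q [ 0.44  0.93  1.16 -0.16  1.83  1.38] pos [463.2 295.7  32.3] -> shift [ 154.7 -450.8  128.7] rot [ 1.53  -0.581  0.859] deg 105.9
handle
t 11.42 q [ 0.44  0.93  1.16 -0.16  1.83  1.38] pos [463.2 295.7  32.3] -> shift [  15.2 -477.4  128.7] rot [ 1.53  -0.581  0.859] deg 105.9
mid
t 11.42 q [ 0.44  0.93  1.16 -0.16  1.83  1.38] pos [463.2 295.7  32.3] -> shift [  36.8 -235.7  187.7] rot [ 0.77  -0.292  1.044] deg 76.2
59.75075848126923 54.21763261081651 [3.14097432 0.78440428 0.65574418]
```

>>> jog_arm(
  series=[
    {"x":0,"y":0,"z":20,"rx":0,"ry":0,"rz":0,"hand":50},
    {"x":0,"y":0,"z":55,"rx":0,"ry":0,"rz":0,"hand":50},
    {"x":2,"y":-10,"z":90,"rx":0.1,"ry":-0.038,"rz":0.056,"hand":50},
    {"x":5,"y":-30,"z":120,"rx":0.2,"ry":-0.076,"rz":0.112,"hand":50},
    {"x":10,"y":-60,"z":140,"rx":0.3,"ry":-0.114,"rz":0.168,"hand":50},
    {"x":18,"y":-92,"z":155,"rx":0.4,"ry":-0.152,"rz":0.225,"hand":50},
    {"x":26,"y":-126,"z":165,"rx":0.5,"ry":-0.19,"rz":0.281,"hand":50},
    {"x":36,"y":-160,"z":170,"rx":0.6,"ry":-0.228,"rz":0.337,"hand":50},
    {"x":48,"y":-194,"z":170,"rx":0.7,"ry":-0.266,"rz":0.393,"hand":50},
    {"x":60,"y":-228,"z":170,"rx":0.8,"ry":-0.304,"rz":0.449,"hand":50},
    {"x":72,"y":-262,"z":170,"rx":0.9,"ry":-0.342,"rz":0.505,"hand":50},
    {"x":84,"y":-296,"z":170,"rx":1.0,"ry":-0.38,"rz":0.561,"hand":50},
    {"x":97,"y":-330,"z":170,"rx":1.1,"ry":-0.418,"rz":0.618,"hand":50},
    {"x":110,"y":-362,"z":165,"rx":1.2,"ry":-0.456,"rz":0.674,"hand":50},
    {"x":123,"y":-392,"z":155,"rx":1.3,"ry":-0.494,"rz":0.73,"hand":50},
    {"x":138,"y":-420,"z":145,"rx":1.4,"ry":-0.532,"rz":0.786,"hand":50},
    {"x":150,"y":-442,"z":135,"rx":1.5,"ry":-0.57,"rz":0.842,"hand":50},
    {"x":155,"y":-453,"z":131,"rx":1.53,"ry":-0.581,"rz":0.859,"hand":50},
    {"x":155,"y":-453,"z":131,"rx":1.53,"ry":-0.581,"rz":0.859,"hand":50},
    {"x":155,"y":-453,"z":131,"rx":1.53,"ry":-0.581,"rz":0.859,"hand":50},
  ],
)

```text
time: 13.08
position: [615.9, -158.8, 160.1]
tcp_rot: [-3.139, -0.782, 1.757]
ft_force: [0.7, 1.1, -0.2]
gripper_width: 59.5
grip_force: 54.2
```

Run:
```python
from g import *
from bench import ctrl
d=1.759+np.pi;Rf=Rt(d,-np.pi/4)
im=ctrl.get_image("scene");cv2.imwrite("pics/s8.png",cv2.resize(im[80:300,200:480,::-1],None,fx=2.5,fy=2.5))
delta(Rf,[618.3,-157.4,163])
```

```text
t 13.13 q [-0.67  0.73  1.2   0.49  1.83 -0.89] pos [ 616.2 -157.7  161.4] -> shift [2.1 0.3 1.6] rot [ 0.005  0.    -0.002] deg 0.3
```

View pics/s8.png

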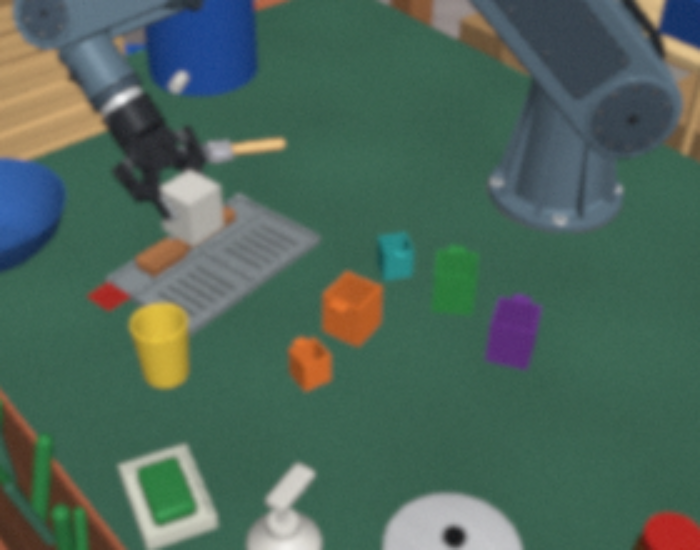

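White beaker is held mouth down over the far bay (crop (192,207)), and the stick lies in the channel. Lowering.

>>> jog_arm(
  series=[
    {"x":2,"y":0,"z":-25,"rx":0.005,"ry":0,"rz":0,"hand":50},
    {"x":2,"y":0,"z":-60,"rx":0.005,"ry":0,"rz":0,"hand":50},
    {"x":2,"y":0,"z":-90,"rx":0.005,"ry":0,"rz":0,"hand":50},
    {"x":2,"y":0,"z":-107,"rx":0.005,"ry":0,"rz":0,"hand":50},
    {"x":2,"y":0,"z":-113,"rx":0.005,"ry":0,"rz":0,"hand":50},
    {"x":2,"y":0,"z":-115,"rx":0.005,"ry":0,"rz":0,"hand":50},
    {"x":2,"y":0,"z":-115,"rx":0.005,"ry":0,"rz":0,"hand":50},
  ],
)

```text
time: 13.72
position: [618.9, -157.8, 48.0]
tcp_rot: [3.138, -0.785, 1.764]
ft_force: [-0.2, -1.0, -1.0]
gripper_width: 59.4
grip_force: 54.2
```

>>> jog_arm(
  series=[
    {"x":0,"y":0,"z":-1,"rx":0,"ry":0,"rz":0,"hand":50},
    {"x":0,"y":0,"z":-2,"rx":0,"ry":0,"rz":0,"hand":50},
    {"x":0,"y":0,"z":-2.5,"rx":0,"ry":0,"rz":0,"hand":50},
    {"x":0,"y":0,"z":-2.5,"rx":0,"ry":0,"rz":0,"hand":50},
  ],
)

```text
time: 14.05
position: [618.4, -158.4, 44.8]
tcp_rot: [3.139, -0.785, 1.763]
ft_force: [0.1, -0.2, -1.3]
gripper_width: 59.6
grip_force: 54.2
```

>>> jog_arm(
  series=[
    {"x":0,"y":0,"z":-0.7,"rx":0,"ry":0,"rz":0,"hand":50},
    {"x":0,"y":0,"z":-1.4,"rx":0,"ry":0,"rz":0,"hand":50},
    {"x":0,"y":0,"z":-2,"rx":0,"ry":0,"rz":0,"hand":50},
    {"x":0,"y":0,"z":-2,"rx":0,"ry":0,"rz":0,"hand":50},
  ],
)

```text
time: 14.38
position: [618.2, -158.2, 43.1]
tcp_rot: [3.14, -0.787, 1.762]
ft_force: [-1.4, -0.4, 5.6]
gripper_width: 59.6
grip_force: 54.6
```

>>> jog_arm(
  series=[
    {"x":0,"y":0,"z":0,"rx":0,"ry":0,"rz":0,"hand":72},
    {"x":0,"y":0,"z":0,"rx":0,"ry":0,"rz":0,"hand":85},
    {"x":0,"y":0,"z":0,"rx":0,"ry":0,"rz":0,"hand":85},
    {"x":3,"y":-14,"z":14,"rx":0,"ry":0,"rz":0,"hand":85},
    {"x":7,"y":-35,"z":36,"rx":0,"ry":0,"rz":0,"hand":85},
    {"x":12,"y":-62,"z":64,"rx":0,"ry":0,"rz":0,"hand":85},
    {"x":12,"y":-64,"z":104,"rx":0,"ry":0,"rz":0,"hand":85},
    {"x":12,"y":-64,"z":144,"rx":0,"ry":0,"rz":0,"hand":85},
    {"x":12,"y":-64,"z":170,"rx":0,"ry":0,"rz":0,"hand":85},
  ],
)

```text
time: 15.13
position: [630.7, -223.2, 215.8]
tcp_rot: [3.137, -0.784, 1.764]
ft_force: [0.5, -1.1, 1.4]
gripper_width: 85.1
grip_force: 0.0
```

Run:
```python
from g import *
from bench import ctrl
C={n:ctrl.camera_info(n) for n in("top","scene")}
Rd=np.diag([-1.,1,-1]) # mouth down, tab -x ; yaw adds
for n,roi in(("top",[352,170,395,215]),("scene",[255,160,305,225])):
    im=ctrl.get_image(n)[:,:,::-1].copy();cv2.imwrite(f"pics/{n}9.png",im)
    p=proj(C[n],np.array([[617.9,-155.1,76]]))[0];x,y=p.astype(int);roi=[x-22,y-22,x+23,y+30]
    h=cv2.cvtColor(im,cv2.COLOR_BGR2HSV).astype(int)[roi[1]:roi[3],roi[0]:roi[2]]
    print(n,p,h[15:30:4,20].tolist())
d=1.759
u=.283
c=np.array([485.3,44.5,35]);R=Rt(u+np.pi,np.pi/4)
print("orange pre");delta(R,c-100*R[:,2]+[0,0,60]);print("grasp");delta(R,c)
```

```text
top [376.55442371 185.19466962] [[30, 6, 228], [20, 6, 243], [20, 6, 242], [25, 6, 243]]
scene [277.47203343 181.65616599] [[12, 131, 160], [20, 15, 201], [23, 11, 208], [27, 11, 203]]
orange pre
t 15.23 q [-0.72  0.77  1.01  0.49  1.98 -0.87] pos [ 632.1 -223.7  218.4] -> shift [-78.9 287.9 -52.6] rot [-1.436  0.886 -1.15 ] deg 117.0
grasp
t 15.23 q [-0.72  0.77  1.01  0.49  1.98 -0.87] pos [ 632.1 -223.7  218.4] -> shift [-146.8  268.2 -183.4] rot [-1.436  0.886 -1.15 ] deg 117.0
```

```bash
python3 -c "
import cv2
a=cv2.imread('pics/top9.png')[150:260,330:440];b=cv2.imread('pics/scene9.png')[140:250,230:340]
cv2.imwrite('pics/c9.png',cv2.resize(cv2.hconcat([a,b]),(800,400),interpolation=cv2.INTER_CUBIC))"
```

```text
(no output)
```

View pics/c9.png

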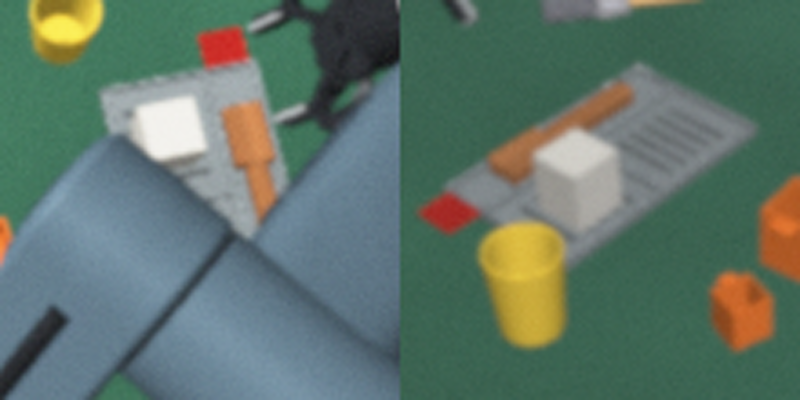

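White stands flat and square in the far bay, with the stick in the channel. Next: grasp orange with a 35° tilt and lay it down in clear space at about (530,190).

Run:
```python
from g import *
c=np.array([485.6,44.4,37]);R=Rt(.283+np.pi,np.radians(35))
print(R[:,2].round(3));d,rv=delta(R,c-100*R[:,2]+[0,0,60])
s=state();Rc=Ro.from_euler("xyz",s["tcp_rot"])
for f in(.25,.5,.75):print((Ro.from_rotvec(rv*f)*Rc).as_matrix()[:,2].round(2))
```

```text
[-0.551 -0.16  -0.819]
t 15.23 q [-0.72  0.77  1.01  0.49  1.98 -0.87] pos [ 632.1 -223.7  218.4] -> shift [-91.4 284.1 -39.4] rot [-1.28   0.791 -1.221] deg 111.0
[-0.11  0.47 -0.88]
[-0.19  0.21 -0.96]
[-0.35 -0.01 -0.94]
```

>>> jog_arm(
  series=[
    {"x":0,"y":10,"z":0,"rx":-0.08,"ry":0.049,"rz":-0.076,"hand":85},
    {"x":-2,"y":25,"z":0,"rx":-0.16,"ry":0.099,"rz":-0.153,"hand":85},
    {"x":-8,"y":45,"z":0,"rx":-0.24,"ry":0.148,"rz":-0.229,"hand":85},
    {"x":-15,"y":65,"z":0,"rx":-0.32,"ry":0.198,"rz":-0.305,"hand":85},
    {"x":-22,"y":85,"z":0,"rx":-0.4,"ry":0.247,"rz":-0.382,"hand":85},
    {"x":-29,"y":106,"z":0,"rx":-0.48,"ry":0.297,"rz":-0.458,"hand":85},
    {"x":-36,"y":127,"z":0,"rx":-0.56,"ry":0.346,"rz":-0.534,"hand":85},
    {"x":-43,"y":148,"z":0,"rx":-0.64,"ry":0.396,"rz":-0.611,"hand":85},
    {"x":-50,"y":169,"z":0,"rx":-0.72,"ry":0.445,"rz":-0.687,"hand":85},
    {"x":-57,"y":190,"z":0,"rx":-0.8,"ry":0.494,"rz":-0.763,"hand":85},
    {"x":-64,"y":211,"z":0,"rx":-0.88,"ry":0.544,"rz":-0.839,"hand":85},
    {"x":-71,"y":232,"z":0,"rx":-0.96,"ry":0.593,"rz":-0.916,"hand":85},
    {"x":-78,"y":253,"z":0,"rx":-1.04,"ry":0.643,"rz":-0.992,"hand":85},
    {"x":-85,"y":270,"z":0,"rx":-1.12,"ry":0.692,"rz":-1.068,"hand":85},
    {"x":-90,"y":280,"z":0,"rx":-1.2,"ry":0.742,"rz":-1.145,"hand":85},
    {"x":-91,"y":284,"z":-15,"rx":-1.28,"ry":0.791,"rz":-1.221,"hand":85},
    {"x":-91,"y":284,"z":-35,"rx":-1.28,"ry":0.791,"rz":-1.221,"hand":85},
    {"x":-91,"y":284,"z":-39,"rx":-1.28,"ry":0.791,"rz":-1.221,"hand":85},
    {"x":-91,"y":284,"z":-39,"rx":-1.28,"ry":0.791,"rz":-1.221,"hand":85},
  ],
)

```text
time: 16.82
position: [537.5, 62.2, 170.4]
tcp_rot: [-3.137, 0.608, 0.279]
ft_force: [0.9, 0.6, 0.2]
gripper_width: 85.1
grip_force: 0.0
```

Run:
```python
from g import *
from look import shot
from fw import fitz
c=np.array([485.6,44.4,37]);R=Rt(.283+np.pi,np.radians(35))
cc,im=shot("w10");p=proj(cc,BEAKER[0]+[485.6,44.4,35]);print(p.min(0),p.max(0))
delta(R,c-100*R[:,2]);delta(R,c)
```

```text
[281.34608291  93.69988957] [377.21050221 214.60783051]
t 16.87 q [-0.01  0.6   1.3  -0.17  1.82  1.29] pos [538.3  61.8 172.2] -> shift [  2.3  -1.4 -53.2] rot [-0.004  0.005  0.007] deg 0.5
t 16.87 q [-0.01  0.6   1.3  -0.17  1.82  1.29] pos [538.3  61.8 172.2] -> shift [ -52.7  -17.4 -135.2] rot [-0.004  0.005  0.007] deg 0.5
```

Run:
```python
from fw import *
c=pickle.load(open("w10.pkl","rb"));im=cv2.imread("pics/w10.png")
for z in(32,35,38):print(fitz(c,im,"orange",[265,80,395,235],BEAKER,np.eye(3),z,[485.6,44.4,.283]))
```

```text
(array([4.83387e+02, 4.36070e+01, 2.92000e-01]), np.float64(0.0045))
(array([4.85741e+02, 4.43360e+01, 2.92000e-01]), np.float64(0.0017))
(array([4.87888e+02, 4.49930e+01, 2.92000e-01]), np.float64(0.0121))
```

>>> jog_arm(
  series=[
    {"x":2,"y":-1,"z":-30,"rx":-0.004,"ry":0.005,"rz":0.015,"hand":85},
    {"x":2,"y":-1,"z":-52,"rx":-0.004,"ry":0.005,"rz":0.015,"hand":85},
    {"x":-12,"y":-5,"z":-72,"rx":-0.004,"ry":0.005,"rz":0.015,"hand":85},
    {"x":-30,"y":-11,"z":-101,"rx":-0.004,"ry":0.005,"rz":0.015,"hand":85},
    {"x":-46,"y":-15,"z":-125,"rx":-0.004,"ry":0.005,"rz":0.015,"hand":85},
    {"x":-52.5,"y":-17.5,"z":-135,"rx":-0.004,"ry":0.005,"rz":0.015,"hand":85},
    {"x":-52.5,"y":-17.5,"z":-135,"rx":-0.004,"ry":0.005,"rz":0.015,"hand":85},
    {"x":-52.5,"y":-17.5,"z":-135,"rx":-0.004,"ry":0.005,"rz":0.015,"hand":50},
    {"x":-52.5,"y":-17.5,"z":-135,"rx":-0.004,"ry":0.005,"rz":0.015,"hand":50},
    {"x":-52.5,"y":-17.5,"z":-135,"rx":-0.004,"ry":0.005,"rz":0.015,"hand":50},
    {"x":-52.5,"y":-17.5,"z":-135,"rx":-0.004,"ry":0.005,"rz":0.015,"hand":50},
    {"x":-52.5,"y":-17.5,"z":-135,"rx":-0.004,"ry":0.005,"rz":0.015,"hand":50},
  ],
)

```text
time: 17.87
position: [489.5, 44.5, 40.2]
tcp_rot: [3.138, 0.604, 0.289]
ft_force: [3.8, -0.4, 6.4]
gripper_width: 59.7
grip_force: 54.5
```

Run:
```python
from g import *
s=state();T=Ro.from_euler("xyz",s["tcp_rot"]).as_matrix();print(s["gripper_width"],s["ft_force"])
Rb=Ro.from_euler("z",.292).as_matrix();o=np.array([485.7,44.3,35])
rel=Rb.T@T; off=Rb.T@(s["position"]-o);print("tcp in beaker",off.round(1))
az=-2.8;u=np.array([np.cos(az),np.sin(az),0]);k=np.array([0,0,1.]);Rl=np.c_[k,np.cross(u,k),u]
c=np.array([530,190,30.]);Re=Rl@rel
print("end tool z",Re[:,2].round(2));delta(Re,c+Rl@off+[0,0,60]);delta(Re,c+Rl@off)
```

```text
59.710842254029316 [ 3.82496095 -0.37336189  6.44498676]
tcp in beaker [ 3.7 -0.9  5.2]
end tool z [ 0.78  0.27 -0.57]
t 17.87 q [-0.03  0.68  1.49 -0.19  1.55  1.31] pos [489.5  44.5  40.2] -> shift [ 35.9 142.9  53.5] rot [ 0.489 -1.493  0.039] deg 90.0
t 17.87 q [-0.03  0.68  1.49 -0.19  1.55  1.31] pos [489.5  44.5  40.2] -> shift [ 35.9 142.9  -6.5] rot [ 0.489 -1.493  0.039] deg 90.0
```

>>> jog_arm(
  series=[
    {"x":0,"y":0,"z":25,"rx":0,"ry":0,"rz":0,"hand":50},
    {"x":0,"y":0,"z":60,"rx":0,"ry":0,"rz":0,"hand":50},
    {"x":3,"y":11,"z":90,"rx":0.038,"ry":-0.115,"rz":0.003,"hand":50},
    {"x":6,"y":22,"z":105,"rx":0.075,"ry":-0.23,"rz":0.006,"hand":50},
    {"x":9,"y":33,"z":110,"rx":0.113,"ry":-0.345,"rz":0.009,"hand":50},
    {"x":12,"y":44,"z":110,"rx":0.15,"ry":-0.46,"rz":0.012,"hand":50},
    {"x":15,"y":55,"z":110,"rx":0.188,"ry":-0.575,"rz":0.015,"hand":50},
    {"x":18,"y":66,"z":110,"rx":0.226,"ry":-0.69,"rz":0.018,"hand":50},
    {"x":21,"y":78,"z":110,"rx":0.263,"ry":-0.804,"rz":0.021,"hand":50},
    {"x":24,"y":92,"z":110,"rx":0.3,"ry":-0.919,"rz":0.024,"hand":50},
    {"x":27,"y":106,"z":108,"rx":0.338,"ry":-1.033,"rz":0.027,"hand":50},
    {"x":30,"y":118,"z":100,"rx":0.376,"ry":-1.148,"rz":0.03,"hand":50},
    {"x":33,"y":130,"z":90,"rx":0.414,"ry":-1.263,"rz":0.033,"hand":50},
    {"x":36,"y":140,"z":75,"rx":0.451,"ry":-1.378,"rz":0.036,"hand":50},
    {"x":36,"y":143,"z":55,"rx":0.489,"ry":-1.493,"rz":0.039,"hand":50},
    {"x":36,"y":143,"z":30,"rx":0.489,"ry":-1.493,"rz":0.039,"hand":50},
    {"x":36,"y":143,"z":12,"rx":0.489,"ry":-1.493,"rz":0.039,"hand":50},
    {"x":36,"y":143,"z":4,"rx":0.489,"ry":-1.493,"rz":0.039,"hand":50},
    {"x":36,"y":143,"z":1,"rx":0.489,"ry":-1.493,"rz":0.039,"hand":50},
    {"x":36,"y":143,"z":0,"rx":0.489,"ry":-1.493,"rz":0.039,"hand":50},
  ],
)

```text
time: 19.53
position: [518.7, 215.8, 82.1]
tcp_rot: [-3.013, -0.861, 0.325]
ft_force: [0.5, -0.0, -1.9]
gripper_width: 59.7
grip_force: 54.4
```

Run:
```python
from g import *
rel_off=[3.7,-.9,5.2]
s=state();print(s["position"].round(1),s["tcp_rot"].round(3),s["ft_force"].round(1),s["gripper_width"])
T=Ro.from_euler("xyz",s["tcp_rot"]).as_matrix();print(T[:,2].round(3))
```

```text
[518.7 215.8  82.1] [-3.013 -0.861  0.325] [ 0.5 -0.  -1.9] 59.677608194663414
[ 0.672  0.362 -0.647]
```

Run:
```python
from g import *
az=-2.8;u=np.array([np.cos(az),np.sin(az),0]);k=np.array([0,0,1.]);Rl=np.c_[k,np.cross(u,k),u]
rel=Ro.from_euler("z",.292).as_matrix().T@Ro.from_euler("xyz",[3.138,.604,.289]).as_matrix()
off=np.array([3.7,-.9,5.2]);Re=Rl@rel
delta(Re,np.array([530,190,30.])+Rl@off)
s=state();T=Ro.from_euler("xyz",s["tcp_rot"]).as_matrix();B=T@rel.T
print("beaker x",B[:,0].round(2),"z",B[:,2].round(2))
```

```text
t 19.53 q [-0.04  0.16  2.34  1.92  0.43 -0.64] pos [518.7 215.8  82.1] -> shift [  6.7 -28.4 -48.4] rot [-0.039 -0.125 -0.089] deg 9.1
beaker x [ 0.13 -0.03  0.99] z [-0.9  -0.42  0.1 ]
```

>>> jog_arm(
  series=[
    {"x":7,"y":-28,"z":-5,"rx":-0.039,"ry":-0.125,"rz":-0.089,"hand":50},
    {"x":7,"y":-28,"z":-5,"rx":-0.039,"ry":-0.125,"rz":-0.089,"hand":50},
    {"x":7,"y":-28,"z":-5,"rx":-0.039,"ry":-0.125,"rz":-0.089,"hand":50},
    {"x":7,"y":-28,"z":-5,"rx":-0.039,"ry":-0.125,"rz":-0.089,"hand":50},
    {"x":7,"y":-28,"z":-20,"rx":-0.039,"ry":-0.125,"rz":-0.089,"hand":50},
    {"x":7,"y":-28,"z":-34,"rx":-0.039,"ry":-0.125,"rz":-0.089,"hand":50},
    {"x":7,"y":-28,"z":-40,"rx":-0.039,"ry":-0.125,"rz":-0.089,"hand":50},
    {"x":7,"y":-28,"z":-40,"rx":-0.039,"ry":-0.125,"rz":-0.089,"hand":50},
  ],
)

```text
time: 20.2
position: [524.3, 188.2, 40.1]
tcp_rot: [-3.133, -0.96, 0.332]
ft_force: [-0.6, 1.2, -1.7]
gripper_width: 59.2
grip_force: 54.5
```

```bash
cat > chk.py <<'E'
from g import *
az=-2.8;u=np.array([np.cos(az),np.sin(az),0]);k=np.array([0,0,1.]);Rl=np.c_[k,np.cross(u,k),u]
rel=Ro.from_euler("z",.292).as_matrix().T@Ro.from_euler("xyz",[3.138,.604,.289]).as_matrix()
off=np.array([3.7,-.9,5.2]);Re=Rl@rel
delta(Re,np.array([530,190,30.])+Rl@off)
s=state();T=Ro.from_euler("xyz",s["tcp_rot"]).as_matrix();B=T@rel.T
print("beaker x",B[:,0].round(3),"z",B[:,2].round(3),"c",(s["position"]-B@off).round(1),s["ft_force"].round(1))
E
python3 chk.py
```

```text
t 20.2 q [-0.05  0.36  2.37  2.55  0.6  -1.29] pos [524.3 188.2  40.1] -> shift [ 1.1 -0.8 -6.4] rot [-0.002 -0.007 -0.001] deg 0.4
beaker x [ 0.007 -0.002  1.   ] z [-0.942 -0.336  0.006] c [528.9 190.8  36.3] [-0.6  1.2 -1.7]
```

>>> jog_arm(
  series=[
    {"x":1,"y":0,"z":-3,"rx":0,"ry":-0.006,"rz":0,"hand":50},
    {"x":1,"y":0,"z":-5,"rx":0,"ry":-0.006,"rz":0,"hand":50},
    {"x":1,"y":0,"z":-6,"rx":0,"ry":-0.006,"rz":0,"hand":50},
    {"x":1,"y":0,"z":-6,"rx":0,"ry":-0.006,"rz":0,"hand":50},
  ],
)

```text
time: 20.53
position: [525.6, 187.8, 35.2]
tcp_rot: [-3.139, -0.968, 0.336]
ft_force: [-1.0, 0.5, -1.7]
gripper_width: 59.8
grip_force: 54.5
```

>>> jog_arm(
  series=[
    {"x":0,"y":0,"z":-1,"rx":0,"ry":0,"rz":0,"hand":50},
    {"x":0,"y":0,"z":-1.6,"rx":0,"ry":0,"rz":0,"hand":50},
    {"x":0,"y":0,"z":-1.6,"rx":0,"ry":0,"rz":0,"hand":50},
    {"x":0,"y":0,"z":-1.6,"rx":0,"ry":0,"rz":0,"hand":72},
    {"x":0,"y":0,"z":-1.6,"rx":0,"ry":0,"rz":0,"hand":85},
    {"x":0,"y":0,"z":-1.6,"rx":0,"ry":0,"rz":0,"hand":85},
    {"x":-15,"y":-5,"z":10,"rx":0,"ry":0,"rz":0,"hand":85},
    {"x":-40,"y":-14,"z":29,"rx":0,"ry":0,"rz":0,"hand":85},
    {"x":-65,"y":-22,"z":55,"rx":0,"ry":0,"rz":0,"hand":85},
    {"x":-75,"y":-25,"z":90,"rx":0,"ry":0,"rz":0,"hand":85},
    {"x":-75,"y":-25,"z":125,"rx":0,"ry":0,"rz":0,"hand":85},
  ],
)

```text
time: 21.45
position: [460.6, 171.3, 125.5]
tcp_rot: [-3.118, -0.962, 0.33]
ft_force: [0.1, 1.0, 0.4]
gripper_width: 84.8
grip_force: 0.0
```

Run:
```python
from g import *
from look import shot
c=np.array([530,190,30]);az=-2.8;R=Rt(az,np.pi/4)
shot("w11")
print("hi");d,rv=delta(R,c-100*R[:,2]+[0,0,130])
s=state();Rc=Ro.from_euler("xyz",s["tcp_rot"])
for f in(.25,.5,.75):print((Ro.from_rotvec(rv*f)*Rc).as_matrix()[:,2].round(2))
```

```text
hi
t 21.5 q [-0.16 -0.15  2.57  1.94  0.46 -0.71] pos [463.2 172.  130.1] -> shift [133.4  41.6 100.6] rot [-0.604  1.647  0.005] deg 100.5
[ 0.47  0.18 -0.86]
[ 0.08  0.04 -1.  ]
[-0.32 -0.11 -0.94]
```

View pics/w11.png

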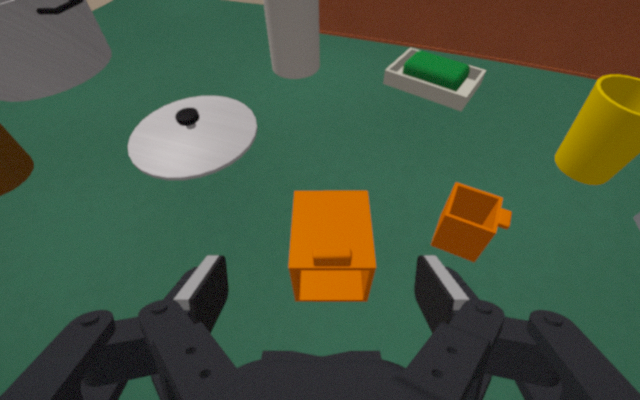

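Orange lies on its side at (332,245), tab up, mouth towards the robot. I'll fit its pose while the arm swings round to the far side.

>>> jog_arm(
  series=[
    {"x":5,"y":2,"z":15,"rx":-0.04,"ry":0.11,"rz":0,"hand":85},
    {"x":12,"y":4,"z":40,"rx":-0.081,"ry":0.22,"rz":0,"hand":85},
    {"x":22,"y":7,"z":60,"rx":-0.121,"ry":0.33,"rz":0,"hand":85},
    {"x":32,"y":10,"z":75,"rx":-0.161,"ry":0.44,"rz":0,"hand":85},
    {"x":42,"y":13,"z":90,"rx":-0.2,"ry":0.55,"rz":0,"hand":85},
    {"x":52,"y":16,"z":100,"rx":-0.242,"ry":0.66,"rz":0,"hand":85},
    {"x":62,"y":19,"z":105,"rx":-0.282,"ry":0.77,"rz":0,"hand":85},
    {"x":72,"y":22,"z":105,"rx":-0.322,"ry":0.88,"rz":0,"hand":85},
    {"x":82,"y":25,"z":105,"rx":-0.363,"ry":0.99,"rz":0,"hand":85},
    {"x":92,"y":28,"z":105,"rx":-0.403,"ry":1.1,"rz":0,"hand":85},
    {"x":102,"y":31,"z":105,"rx":-0.443,"ry":1.21,"rz":0,"hand":85},
    {"x":112,"y":34,"z":105,"rx":-0.484,"ry":1.32,"rz":0,"hand":85},
    {"x":122,"y":37,"z":105,"rx":-0.524,"ry":1.43,"rz":0.003,"hand":85},
    {"x":130,"y":40,"z":105,"rx":-0.564,"ry":1.54,"rz":0.004,"hand":85},
    {"x":133,"y":41,"z":103,"rx":-0.604,"ry":1.647,"rz":0.005,"hand":85},
    {"x":133,"y":41,"z":103,"rx":-0.604,"ry":1.647,"rz":0.005,"hand":85},
    {"x":133,"y":41,"z":103,"rx":-0.604,"ry":1.647,"rz":0.005,"hand":85},
    {"x":133,"y":41,"z":103,"rx":-0.604,"ry":1.647,"rz":0.005,"hand":85},
  ],
)

```text
time: 23.0
position: [595.1, 213.6, 228.5]
tcp_rot: [-3.121, 0.568, 0.357]
ft_force: [0.6, -0.1, -0.2]
gripper_width: 85.0
grip_force: 0.0
```

Run:
```python
from g import *
from look import shot
from fw import fitz,Rl as RL
import pickle
shot("w12")
for t,roi in(("w11",[275,175,390,315]),("w12",None)):
    cc=pickle.load(open(t+".pkl","rb"));im=cv2.imread(f"pics/{t}.png")
    if roi is None:
        P=proj(cc,np.vstack(BEAKER)@(Ro.from_euler("z",-2.8).as_matrix()@RL).T+[530,190,30]);a,b=P.min(0)-15,P.max(0)+15
        roi=[int(max(a[0],0)),int(max(a[1],0)),int(min(b[0],640)),int(min(b[1],400))];print(roi)
    for z in(28,30,32):print(z,fitz(cc,im,"orange",roi,BEAKER,RL,z,[530,190,-2.8]))
c=np.array([530,190,30]);R=Rt(-2.8,np.pi/4)
delta(R,c-100*R[:,2]);delta(R,c)
```

```text
28 (array([529.888, 190.137,  -2.799]), np.float64(0.0013))
30 (array([528.818, 189.806,  -2.799]), np.float64(0.0028))
32 (array([527.837, 189.499,  -2.8  ]), np.float64(0.0093))
[276, 69, 374, 201]
28 (array([527.195, 189.461,  -2.8  ]), np.float64(0.0018))
30 (array([528.454, 189.917,  -2.801]), np.float64(0.0033))
32 (array([529.809, 190.327,  -2.799]), np.float64(0.0076))
t 23.05 q [ 0.19  0.74  0.97 -0.08  2.01  1.4 ] pos [594.2 213.5 220.6] -> shift [   2.4    0.2 -119.9] rot [-0.085  0.18  -0.001] deg 11.4
t 23.05 q [ 0.19  0.74  0.97 -0.08  2.01  1.4 ] pos [594.2 213.5 220.6] -> shift [ -64.2  -23.5 -190.6] rot [-0.085  0.18  -0.001] deg 11.4
```

>>> jog_arm(
  series=[
    {"x":0,"y":0,"z":-30,"rx":-0.04,"ry":0.09,"rz":0,"hand":85},
    {"x":0,"y":0,"z":-65,"rx":-0.085,"ry":0.18,"rz":0,"hand":85},
    {"x":0,"y":0,"z":-95,"rx":-0.085,"ry":0.18,"rz":0,"hand":85},
    {"x":0,"y":0,"z":-110,"rx":-0.085,"ry":0.18,"rz":0,"hand":85},
    {"x":0,"y":0,"z":-110,"rx":-0.085,"ry":0.18,"rz":0,"hand":85},
    {"x":0,"y":0,"z":-110,"rx":-0.085,"ry":0.18,"rz":0,"hand":85},
  ],
)

```text
time: 23.55
position: [595.1, 213.0, 119.5]
tcp_rot: [3.138, 0.76, 0.34]
ft_force: [0.0, 0.5, 0.6]
gripper_width: 84.6
grip_force: 0.0
```

Run:
```python
from g import *
c=np.array([528.6,189.8,30]);R=Rt(-2.8,np.pi/4)
delta(R,c-100*R[:,2]);delta(R,c)
```

```text
t 23.55 q [ 0.2   0.97  0.87 -0.11  2.06  1.42] pos [595.1 213.  119.5] -> shift [  0.2   0.5 -18.8] rot [-0.006  0.025 -0.002] deg 1.5
t 23.55 q [ 0.2   0.97  0.87 -0.11  2.06  1.42] pos [595.1 213.  119.5] -> shift [-66.5 -23.2 -89.5] rot [-0.006  0.025 -0.002] deg 1.5
```

>>> jog_arm(
  series=[
    {"x":0,"y":0,"z":-17,"rx":-0.006,"ry":0.025,"rz":0,"hand":85},
    {"x":-16,"y":-5,"z":-36,"rx":-0.006,"ry":0.025,"rz":0,"hand":85},
    {"x":-36,"y":-12,"z":-57,"rx":-0.006,"ry":0.025,"rz":0,"hand":85},
    {"x":-55,"y":-19,"z":-77,"rx":-0.006,"ry":0.025,"rz":0,"hand":85},
    {"x":-65,"y":-23,"z":-88,"rx":-0.006,"ry":0.025,"rz":0,"hand":85},
    {"x":-66.5,"y":-23.2,"z":-89.5,"rx":-0.006,"ry":0.025,"rz":0,"hand":85},
    {"x":-66.5,"y":-23.2,"z":-89.5,"rx":-0.006,"ry":0.025,"rz":0,"hand":85},
    {"x":-66.5,"y":-23.2,"z":-89.5,"rx":-0.006,"ry":0.025,"rz":0,"hand":50},
    {"x":-66.5,"y":-23.2,"z":-89.5,"rx":-0.006,"ry":0.025,"rz":0,"hand":50},
    {"x":-66.5,"y":-23.2,"z":-89.5,"rx":-0.006,"ry":0.025,"rz":0,"hand":50},
    {"x":-66.5,"y":-23.2,"z":-89.5,"rx":-0.006,"ry":0.025,"rz":0,"hand":50},
    {"x":-66.5,"y":-23.2,"z":-89.5,"rx":-0.006,"ry":0.025,"rz":0,"hand":50},
  ],
)

```text
time: 24.55
position: [531.1, 190.2, 31.6]
tcp_rot: [3.139, 0.781, 0.341]
ft_force: [3.6, 1.0, 8.5]
gripper_width: 59.6
grip_force: 54.6
```

```bash
cat > fin.py <<'E'
from g import *
Bl=np.array([[0,0,1],[0,1,0],[1,0,0.]]);Bl[:,1]*=-1;Bl=Ro.from_euler("z",-2.8).as_matrix()@Bl
import json,os
s=state()
if not os.path.exists("rel.json"):
    T=Ro.from_euler("xyz",s["tcp_rot"]).as_matrix();json.dump([(Bl.T@T).tolist(),(Bl.T@(s["position"]-[528.6,189.8,30])).tolist()],open("rel.json","w"))
rel,off=map(np.array,json.load(open("rel.json")))
Bf=Ro.from_euler("z",1.759).as_matrix()@np.diag([-1.,1,-1])
Rf=Bf@rel;print("off",off.round(1),s["gripper_width"],s["ft_force"].round(1))
p=np.array([478.4,-181.7,41]);delta(Rf,p+Bf@off+[0,0,110]);delta(Rf,p+Bf@off)
E
python3 fin.py
```

```text
off [ 1.6 -0.5 -2.4] 59.56340759843765 [3.6 1.  8.5]
t 24.55 q [ 0.19  0.95  1.1  -0.11  1.86  1.43] pos [531.1 190.2  31.6] -> shift [ -51.9 -373.4  121.8] rot [ 1.46  -0.837  1.095] deg 115.1
t 24.55 q [ 0.19  0.95  1.1  -0.11  1.86  1.43] pos [531.1 190.2  31.6] -> shift [ -51.9 -373.4   11.8] rot [ 1.46  -0.837  1.095] deg 115.1
```

>>> jog_arm(
  series=[
    {"x":0,"y":0,"z":25,"rx":0,"ry":0,"rz":0,"hand":50},
    {"x":0,"y":0,"z":60,"rx":0,"ry":0,"rz":0,"hand":50},
    {"x":-2,"y":-10,"z":95,"rx":0.086,"ry":-0.049,"rz":0.064,"hand":50},
    {"x":-5,"y":-28,"z":120,"rx":0.172,"ry":-0.098,"rz":0.129,"hand":50},
    {"x":-8,"y":-50,"z":140,"rx":0.258,"ry":-0.148,"rz":0.193,"hand":50},
    {"x":-11,"y":-72,"z":155,"rx":0.344,"ry":-0.197,"rz":0.258,"hand":50},
    {"x":-14,"y":-95,"z":165,"rx":0.43,"ry":-0.246,"rz":0.322,"hand":50},
    {"x":-17,"y":-118,"z":170,"rx":0.515,"ry":-0.295,"rz":0.386,"hand":50},
    {"x":-20,"y":-142,"z":170,"rx":0.601,"ry":-0.345,"rz":0.451,"hand":50},
    {"x":-23,"y":-166,"z":170,"rx":0.687,"ry":-0.394,"rz":0.515,"hand":50},
    {"x":-26,"y":-190,"z":170,"rx":0.773,"ry":-0.443,"rz":0.58,"hand":50},
    {"x":-29,"y":-214,"z":170,"rx":0.859,"ry":-0.492,"rz":0.644,"hand":50},
    {"x":-32,"y":-238,"z":170,"rx":0.945,"ry":-0.542,"rz":0.709,"hand":50},
    {"x":-36,"y":-262,"z":170,"rx":1.031,"ry":-0.591,"rz":0.773,"hand":50},
    {"x":-40,"y":-286,"z":165,"rx":1.117,"ry":-0.64,"rz":0.838,"hand":50},
    {"x":-44,"y":-310,"z":155,"rx":1.203,"ry":-0.69,"rz":0.902,"hand":50},
    {"x":-48,"y":-335,"z":145,"rx":1.288,"ry":-0.739,"rz":0.966,"hand":50},
    {"x":-50,"y":-358,"z":135,"rx":1.374,"ry":-0.788,"rz":1.03,"hand":50},
    {"x":-52,"y":-373,"z":125,"rx":1.46,"ry":-0.837,"rz":1.095,"hand":50},
    {"x":-52,"y":-373,"z":122,"rx":1.46,"ry":-0.837,"rz":1.095,"hand":50},
  ],
)

```text
time: 26.22
position: [475.2, -187.4, 147.2]
tcp_rot: [3.14, -0.79, 1.756]
ft_force: [-1.8, 1.2, -2.8]
gripper_width: 59.6
grip_force: 54.3
```

```bash
python3 fin.py
```

```text
off [ 1.6 -0.5 -2.4] 59.56489936736487 [-1.8  1.2 -2.8]
t 26.22 q [-0.84  0.56  1.51  0.38  1.77 -1.09] pos [ 475.2 -187.4  147.2] -> shift [4.  4.2 6.3] rot [-0.    -0.     0.002] deg 0.1
t 26.22 q [-0.84  0.56  1.51  0.38  1.77 -1.09] pos [ 475.2 -187.4  147.2] -> shift [   4.     4.2 -103.7] rot [-0.    -0.     0.002] deg 0.1
```

>>> jog_arm(
  series=[
    {"x":0,"y":0,"z":-25,"rx":0,"ry":0,"rz":0,"hand":50},
    {"x":0,"y":0,"z":-55,"rx":0,"ry":0,"rz":0,"hand":50},
    {"x":0,"y":0,"z":-82,"rx":0,"ry":0,"rz":0,"hand":50},
    {"x":0,"y":0,"z":-98,"rx":0,"ry":0,"rz":0,"hand":50},
    {"x":0,"y":0,"z":-103,"rx":0,"ry":0,"rz":0,"hand":50},
    {"x":0,"y":0,"z":-104,"rx":0,"ry":0,"rz":0,"hand":50},
    {"x":0,"y":0,"z":-104,"rx":0,"ry":0,"rz":0,"hand":50},
  ],
)

```text
time: 26.8
position: [477.3, -183.6, 47.8]
tcp_rot: [3.139, -0.784, 1.759]
ft_force: [0.9, 0.7, -0.7]
gripper_width: 59.2
grip_force: 54.3
```

```bash
python3 fin.py
```

```text
off [ 1.6 -0.5 -2.4] 59.17958873070663 [ 0.9  0.7 -0.7]
t 26.8 q [-0.84  0.71  1.52  0.38  1.62 -1.15] pos [ 477.3 -183.6   47.8] -> shift [  1.9   0.3 105.6] rot [ 0.006  0.001 -0.001] deg 0.4
t 26.8 q [-0.84  0.71  1.52  0.38  1.62 -1.15] pos [ 477.3 -183.6   47.8] -> shift [ 1.9  0.3 -4.4] rot [ 0.006  0.001 -0.001] deg 0.4
```

>>> jog_arm(
  series=[
    {"x":1,"y":0,"z":-1.5,"rx":0.005,"ry":0,"rz":0,"hand":50},
    {"x":1.5,"y":0,"z":-2.5,"rx":0.005,"ry":0,"rz":0,"hand":50},
    {"x":1.5,"y":0,"z":-3.5,"rx":0.005,"ry":0,"rz":0,"hand":50},
    {"x":1.5,"y":0,"z":-4,"rx":0.005,"ry":0,"rz":0,"hand":50},
    {"x":1.5,"y":0,"z":-4,"rx":0.005,"ry":0,"rz":0,"hand":50},
  ],
)

```text
time: 27.22
position: [478.2, -183.5, 43.2]
tcp_rot: [3.138, -0.789, 1.76]
ft_force: [0.4, 0.1, -2.0]
gripper_width: 59.6
grip_force: 54.3
```

>>> jog_arm(
  series=[
    {"x":0,"y":0,"z":-0.6,"rx":0,"ry":0,"rz":0,"hand":50},
    {"x":0,"y":0,"z":-1.2,"rx":0,"ry":0,"rz":0,"hand":50},
    {"x":0,"y":0,"z":-1.2,"rx":0,"ry":0,"rz":0,"hand":50},
  ],
)

```text
time: 27.47
position: [478.2, -183.5, 42.9]
tcp_rot: [3.138, -0.791, 1.76]
ft_force: [-0.6, 0.2, 5.4]
gripper_width: 59.3
grip_force: 54.9
```

Contact. Release and retreat.

>>> jog_arm(
  series=[
    {"x":0,"y":0,"z":0,"rx":0,"ry":0,"rz":0,"hand":72},
    {"x":0,"y":0,"z":0,"rx":0,"ry":0,"rz":0,"hand":85},
    {"x":0,"y":0,"z":0,"rx":0,"ry":0,"rz":0,"hand":85},
    {"x":3,"y":-14,"z":14,"rx":0,"ry":0,"rz":0,"hand":85},
    {"x":7,"y":-35,"z":36,"rx":0,"ry":0,"rz":0,"hand":85},
    {"x":12,"y":-62,"z":64,"rx":0,"ry":0,"rz":0,"hand":85},
    {"x":12,"y":-90,"z":90,"rx":0,"ry":0,"rz":0,"hand":85},
    {"x":12,"y":-118,"z":118,"rx":0,"ry":0,"rz":0,"hand":85},
    {"x":12,"y":-146,"z":146,"rx":0,"ry":0,"rz":0,"hand":85},
    {"x":12,"y":-165,"z":165,"rx":0,"ry":0,"rz":0,"hand":85},
    {"x":12,"y":-170,"z":170,"rx":0,"ry":0,"rz":0,"hand":85},
    {"x":12,"y":-170,"z":170,"rx":0,"ry":0,"rz":0,"hand":85},
  ],
)

```text
time: 28.47
position: [490.3, -355.0, 212.7]
tcp_rot: [3.137, -0.787, 1.759]
ft_force: [0.2, 0.1, -1.0]
gripper_width: 84.9
grip_force: 0.0
```

Run:
```python
from g import *
from look import shot
from fw import fitz
from bench import ctrl
c,im=shot("w13");s=ctrl.get_image("scene")[:,:,::-1]
cv2.imwrite("pics/f13.png",cv2.hconcat([cv2.resize(im,(480,300)),cv2.resize(s[120:250,220:350],(300,300),interpolation=cv2.INTER_CUBIC)]))
D=np.diag([-1.,1,-1])
for k,p in(("orange",[478.4,-181.7]),("white",[618,-155])):
    P=proj(c,np.vstack(BEAKER)@(Ro.from_euler("z",1.759).as_matrix()@D).T+[*p,41]);a,b=P.min(0)-15,P.max(0)+15
    roi=[int(max(a[0],0)),int(max(a[1],0)),int(min(b[0],640)),int(min(b[1],400))]
    print(k,roi,[fitz(c,im,k,roi,BEAKER,D,z,[*p,1.759]) for z in(39,41,43)])
```

```text
orange [297, 117, 384, 233] [(array([ 476.481, -179.156,    1.762]), np.float64(0.0093)), (array([ 476.679, -180.843,    1.76 ]), np.float64(0.014)), (array([ 476.568, -181.759,    1.771]), np.float64(0.0214))]
white [405, 117, 518, 233] [(array([ 627.671, -185.489,    1.395]), np.float64(0.7687)), (array([ 626.823, -188.081,    1.394]), np.float64(0.7662)), (array([ 625.661, -188.752,    1.382]), np.float64(0.7638))]
```

View pics/f13.png

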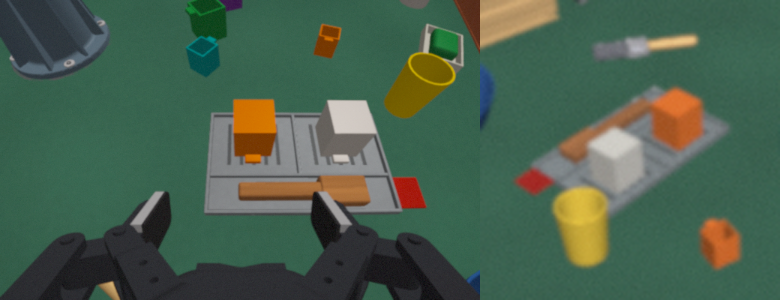

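Everything is in place: both beakers stand mouth down with their tabs facing the channel, at (254,130) and (345,130), and the stick lies flat in the channel with its blade at the spout, at (345,190).

```bash
python3 -c "
from bench import ctrl
print(ctrl.hand_in())"
```

```text
the job is handed in; nothing more can be done
None
```

I handed the job in at about 28.5 s: in the last pictures both beakers stand mouth down, one in each bay, with their tabs towards the channel, and the stick lies flat in the channel with its blade at the spout; the hand-in gave no verdict back.

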